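Weigh a suction pod on the hand scale and dock it

ROBOT

A 6-joint arm with a two-finger parallel gripper is mounted at the origin on the work surface. World frame = base frame: x ahead of the robot, y to its left, z up, the work surface at z = 0. Lengths are in m, angles in degrees, forces in N, time in s.
With the tool pointing down it reaches from about 0.375 to 0.9 m from the base axis. Payload 3.1 kg.
Tool frame: the origin (TCP) lies between the finger pads; the fingertips stand 11 mm ahead of it and the grasp point (between the pads) lies 8 mm behind it; x points along the fingers, y is the direction in which the jaws open and shut, and the axes are right-handed (so a half turn about x gives the same grasp; the last joint's range is limited). The gripper opens to 87 mm and grips with 3 to 60 N. Pads are 19 mm wide; open, the fingers measure 117 mm over their backs; the gripper's body (75 mm by 190 mm) begins 51 mm behind the grasp point.
Start: joints at [-86.202, 30.224, 82.088, -0, 67.689, -10.227], TCP at [0.152, -0.606, 0.207] pointing down, gripper open.
Joint ranges: [-176.69, 176.69], [-43.24, 126.21], [12.49, 139.97], [-82, 262], [0, 151.66], [-163.58, 163.58]. Speed limits (degrees/s): [159.86, 159.86, 180, 180, 180, 180].

INTERFACE

Orientations are given as a 3x3 rotation matrix whose columns are the frame's x, y, z axes.
In Python, from rig import bot gives the robot as it stands.
- The arm moves only by the shell command python3 -m inch 'ROWS' [OPENING]. ROWS is a JSON object of lists of equal length, an entry for each row: "dp": the shift along the tool's x, y, z in mm, a list of three; "yaw": the turn about the tool's x in degrees. In form: {"dp": [[tx, ty, tz], ...], "yaw": [yaw, ...]}. A call has 1 to 20 rows; each row shifts and turns the commanded pose from where the row before left it, along the tool's axes as they then stand; what a row does not reach is not made up. A row lasts 1/12 s, in which the tool goes at most 41.7 mm and 7.16 degrees, less where a joint would pass 70% of its speed; a pose out of reach is approached as far as the arm can. A call is refused whole if a number of a shift passes 41.7 or a number of a turn 7.16, either way. A call with a gripper value outside its range is refused whole. OPENING is the finger opening in mm, from 0 to 87, set as the call begins (- or left out, the last holds). The fingers move at their own pace and stop on an object; the grip force is fixed at half the most. Time passes only in rows, so rows that do not move let the fingers close. It gives the time, the measured TCP pose, the force and the opening at its end, in the units of the state.
- bot.read_state(): the state, without advancing time (a new reading comes with each control period).
- bot.capture(name): name is "scene" or "side" or "wrist"; returns a dict with "color" (480x640x3 uint8, red, green, blue), "intrinsics" (3x3 intrinsics, pixels), "pose" (4x4, takes a point from camera to world coordinates). Camera axes: x right, y down, z forward; pixel columns grow to the right and rows downward; lengths in m; the calibration is good to about 2 mm. A picture is of the moment at which its call begins. There is no depth.
- bot.hand_in(): hands the job in, once; it reports no verdict.
The state is a dict: "time_s": time; "joint_positions": joint angles; "qvel": joint speeds; "tau": joint torques, N m; "position": TCP position; "tcp_rot": TCP orientation; "force": force on the tool from outside, world axes, zero at the start; "moment": the same for the moment, N m; "opening": opening from 0.0 (shut) to 1.0 (fully open).
Only numpy, scipy, OpenCV 4.12 (cv2) and the standard library are available. Lean on these libraries where they do the work, as an engineer would, in place of code of your own. Each camera call takes 0.05 s, during which the arm holds its last target.

TASK

Take the orange hand scale from its blue stand, catch the steel bail of the suction pod with its hook, and weigh the pod: lift until it hangs just clear of the bench, with no more than a finger's breadth (about 15 mm) of air under it, and keep it still there for a second or two. Then, with the pod still on the scale, let it down gently into the green-walled dock until it sits fully home and flat, unhook, and put the scale back on its stand, upright, and let go. Move the pod by the scale only, never with the fingers, do not run the scale to the end of its travel or press it down on the pod, and leave everything else on the bench alone.

Things in the scene. Friction and masses are not known exactly. Their poses are not given: they have to be found in the camera images.
- scale_grip (a point): Hand scale, 0.23 kg: centre of its black handle, 50 (x) x 26 (y) x 50 mm (z); grasp it across y. z up, +x the hook's open side. Below: steel cross bar 76 long (y), 24 deep, 6 thick, underside 31 mm under this point; orange casing 24 x 34 mm down to 101 mm under it; then the hook. It starts with the cross bar on the stand's posts, axes within 0.03 rad of the stand's.
- hook_seat (a point): Where a caught bar's centre lies in the hook: 156 mm straight under scale_grip, lower as the spring draws out; same axes. The hook is a 24 mm wide (y) strip bent to a V trough along y: lowest 10 mm under this point; tip 15 mm to +x, 6 mm above this point; back strip 16 mm to -x, rising to an arm 33 mm above this point. Bars enter over the tip, from +x.
- hook (a joint): The scale's reading: how far the hook is drawn out, m. 0 unloaded, against its stop; end of travel 0.095. Spring 120 N/m, preload 0.7 N, damped; the hook weighs 0.3 N. Reads 0.015 to 0.071 with the pod hanging, whose weight is not known. A red pointer on the white front shows it.
- pod_bail (a point): Middle of the level top bar of the pod's steel bail, on its axis. Bar 7 mm thick, straight for 40 mm along own y, held by two legs 49 mm apart inside; its axis is 38 mm above the pod's top plate and 98 mm above the pod's underside. z up; a hook can enter along own x from either side.
- pod_foot (a point): Suction pod: centre of its underside. Grey foot 100 (x) x 84 (y) x 16 mm, black core, metal top plate 86 x 74 mm at 60 mm height, steel bail above. Weight 2.3 to 8.9 N, centre of mass on its upright axis. Starts standing on the bench (height 0). Axes as pod_bail.
- dock: Dock, fixed: metal plate 150 (x) x 134 (y) x 6 mm with green walls round a recess 104 (x) x 88 (y) mm; the walls flare outward as a lead-in, 22 mm high over the bench. Origin: centre of its underside, on the bench. The pod's foot fits with its x along the dock's x, either way round; fully home its underside is 6 mm above this origin.
- stand: Scale stand, fixed: dark plate 100 x 130 x 8 mm, two blue posts 24 (x) x 18 (y) mm, 142 mm high, at y = +35 and -35 mm, 52 mm apart inside, open along x both ways. Origin: centre of its underside, on the bench. The cross bar lies across the post tops, casing and hook hanging between the posts; scale_grip is then 173 mm above this origin.
- spare_pod: bystander: smaller pod without bail, 90 x 76 mm, 50 high; origin centre of underside
- cup_a: bystander: aluminium suction cup on a 40 mm square foot, 48 mm high, stands between the work places and the stand; origin centre of underside
- cup_b: bystander: like cup_a, behind the work places; origin centre of underside
- block_a: bystander: light wooden block 110 x 45 x 35 mm; origin centre of underside
- block_b: bystander: wooden block 80 x 50 x 28 mm, far right; origin centre of underside
- wrench: bystander: steel wrench lying at the back left
- seal_ring: bystander: black rubber ring, 64 mm across, 8 mm thick
Mind the look-alikes: they are no part of the job. There is more than one size of the stand; the job needs the smallest.

How it is judged:
By the outcome, as a careful person would: the job done as asked, in the order asked, and still so for the second after the job is handed in, with the robot touching nothing.
It also fails if it takes over 72 s, if anything falls off the work surface, if the arm or the gripper's body presses on something with over 40 N, if the wrist force passes 120 N, or if a joint passes its speed limit or range.

## Working session

There is one attempt and no reset: what is moved stays moved. The work goes in short steps, Python scripts to look and compute and a shell command to move; the robot and the scene stay as the last step left them, time stands still between calls to the robot, and variables do not carry over. Pictures are saved under pics/ and viewed, and the job is handed in when it is done.

```bash
ls; mkdir -p pics
cat > h.py <<'E'
import numpy as np, cv2
from rig import bot
def snap(cam,fn,crop=None,zoom=1):
    c=bot.capture(cam); im=c["color"][:,:,::-1].copy()
    cv2.imwrite('pics/'+fn+'_full.png',im)
    np.savez('pics/'+fn+'.npz',K=c["intrinsics"],T=c["pose"])
    if crop:
        x0,y0,x1,y1=crop; im=im[y0:y1,x0:x1]
    if zoom!=1: im=cv2.resize(im,None,fx=zoom,fy=zoom,interpolation=cv2.INTER_CUBIC)
    cv2.imwrite('pics/'+fn+'.png',im)
def crop(fn,out,c,zoom):
    im=cv2.imread('pics/'+fn+'_full.png'); x0,y0,x1,y1=c
    cv2.imwrite('pics/'+out+'.png',cv2.resize(im[y0:y1,x0:x1],None,fx=zoom,fy=zoom,interpolation=cv2.INTER_CUBIC))
def load(fn):
    d=np.load('pics/'+fn+'.npz'); return d['K'],d['T']
def ray(fn,uv):
    K,T=load(fn); d=T[:3,:3]@np.linalg.solve(K,[uv[0],uv[1],1.]); return T[:3,3],d
def atz(fn,uv,z):
    o,d=ray(fn,uv); return o+d*(z-o[2])/d[2]
def proj(fn,p):
    K,T=load(fn); q=T[:3,:3].T@(np.asarray(p,float)-T[:3,3]); q=K@q; return q[:2]/q[2]
def tri(obs):
    A=np.zeros((3,3));b=np.zeros(3)
    for fn,uv in obs:
        o,d=ray(fn,uv); d/=np.linalg.norm(d); M=np.eye(3)-np.outer(d,d); A+=M;b+=M@o
    p=np.linalg.solve(A,b)
    return p,[np.round(proj(fn,p)-uv,1) for fn,uv in obs]
def st():
    s=bot.read_state()
    print({k:(np.round(v,4).tolist()) for k,v in s.items() if k!='tau'})
    return s
E
python3 - <<'E'
from h import *
st()
for c in ("scene","side","wrist"):
    snap(c,c+"0"); K,T=load(c+"0"); print(c,K.tolist(),np.round(T,3).tolist())
E
```

```text
pics
{'time_s': 0.0, 'joint_positions': [-86.201, 30.2821, 82.157, 0.0001, 67.687, -10.2273], 'qvel': [0.0103, -0.0623, 0.1004, -0.0245, -0.0828, 0.0404], 'position': [0.1515, -0.6056, 0.2056], 'tcp_rot': [[-0.0001, 0.2424, -0.9702], [0.0022, -0.9702, -0.2424], [-1.0, -0.0022, -0.0004]], 'force': [-0.4114, 0.1847, 0.3659], 'moment': [0.0207, -0.0057, 0.0197], 'opening': 1.0005}
scene [[501.9646636010543, 0.0, 323.9499144524306], [0.0, 501.9646636010543, 252.57585354834418], [0.0, 0.0, 1.0]] [[-0.859, 0.29, -0.422, 1.03], [0.512, 0.461, -0.725, 0.83], [-0.016, -0.839, -0.545, 0.798], [0.0, 0.0, 0.0, 1.0]]
side [[593.7205372339797, 0.0, 319.84619550749545], [0.0, 593.7205372339797, 245.56545248313773], [0.0, 0.0, 1.0]] [[0.878, -0.347, 0.329, 0.083], [-0.478, -0.635, 0.607, -0.837], [-0.002, -0.69, -0.724, 1.087], [0.0, 0.0, 0.0, 1.0]]
wrist [[395.5269244703399, 0.0, 322.8697659887915], [0.0, 395.5269244703399, 241.26769165546125], [0.0, 0.0, 1.0]] [[0.242, -0.936, -0.254, 0.221], [-0.97, -0.234, -0.062, -0.59], [-0.002, 0.261, -0.965, 0.384], [0.0, 0.0, 0.0, 1.0]]
```

View pics/scene0.png

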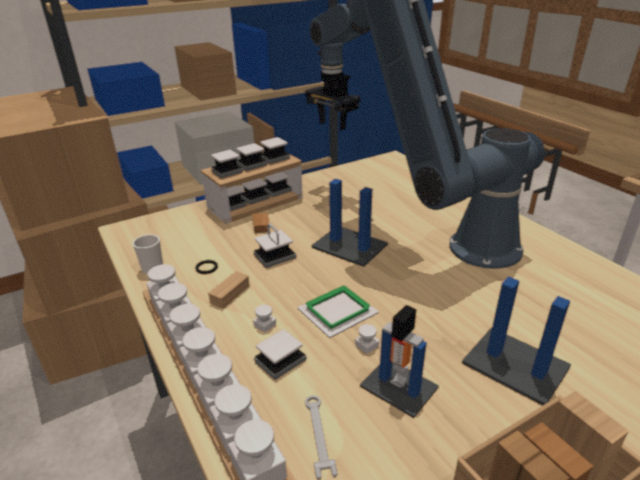

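View pics/side0.png

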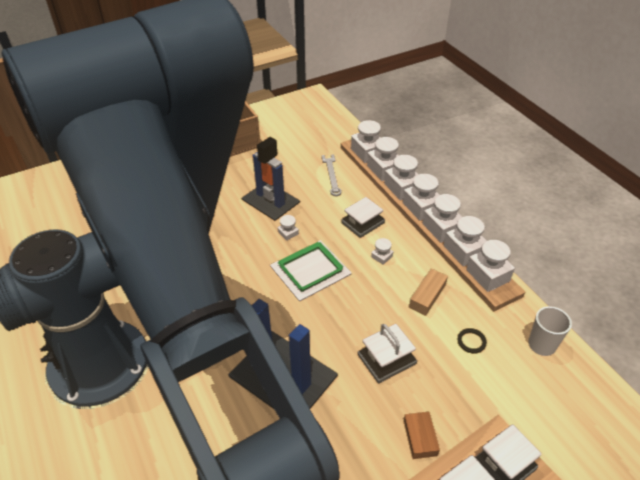

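View pics/wrist0.png

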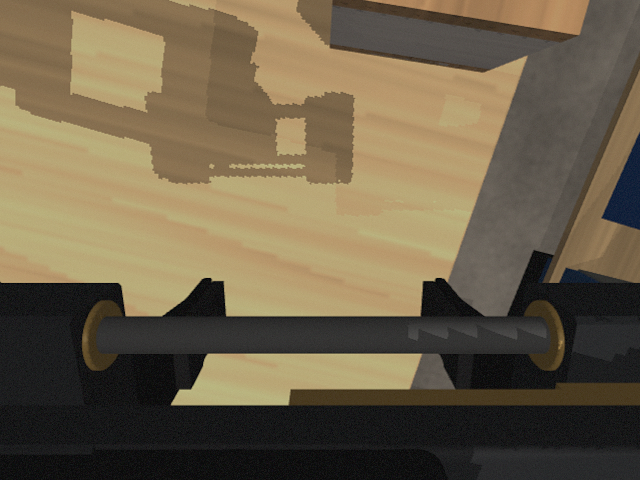

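The scene view shows the scale's stand at about (400,370), the pod with bail at (275,245) and the dock at (338,308). In the side view they are at (270,185), (388,350) and (310,268). I'll enlarge these areas.

Run:
```python
from h import *
crop('scene0','s_stand',(350,290,450,420),6)
crop('scene0','s_pod',(240,205,310,275),8)
crop('scene0','s_dock',(285,275,385,345),8)
crop('side0','d_stand',(230,125,310,225),6)
crop('side0','d_pod',(345,310,425,385),8)
crop('side0','d_dock',(260,230,360,305),8)
```

```text
(no output)
```

View pics/s_stand.png

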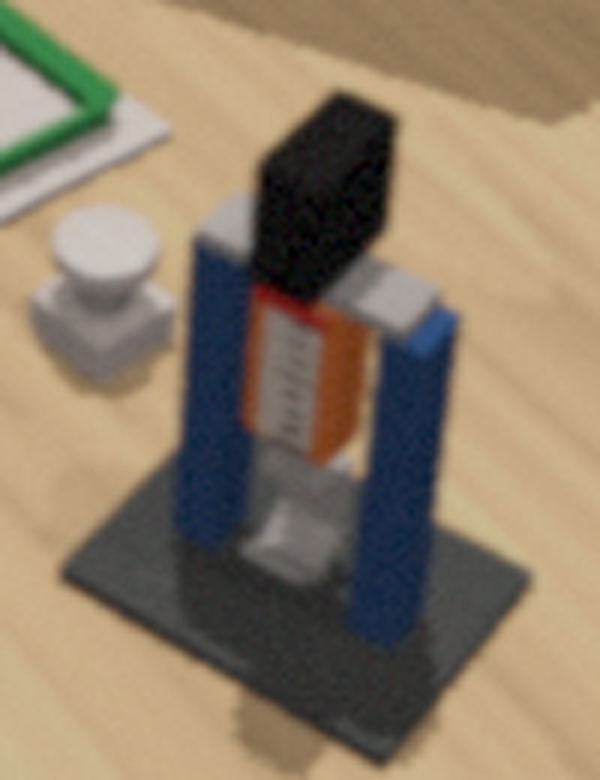

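View pics/s_pod.png

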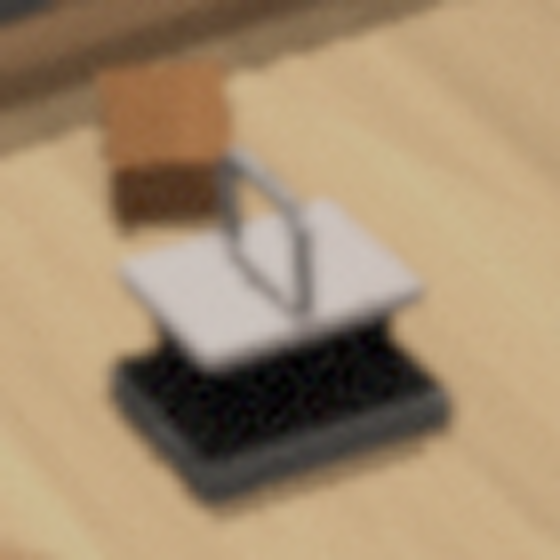

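View pics/s_dock.png

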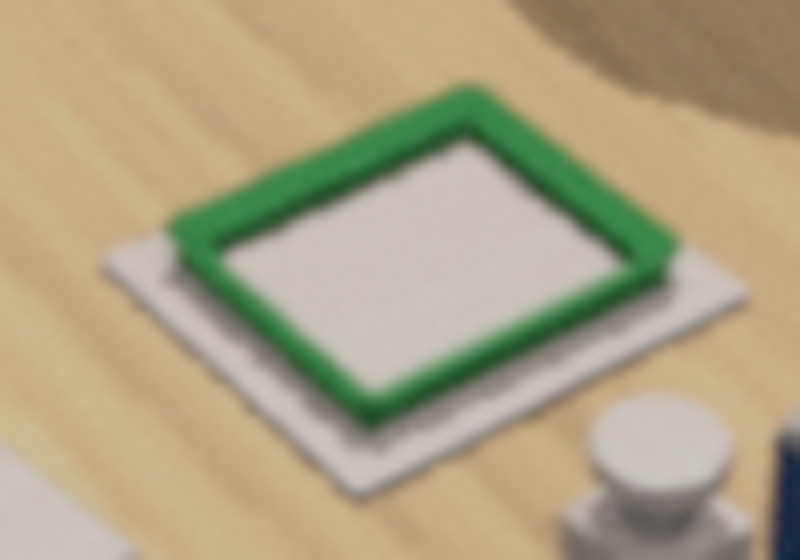

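View pics/d_stand.png

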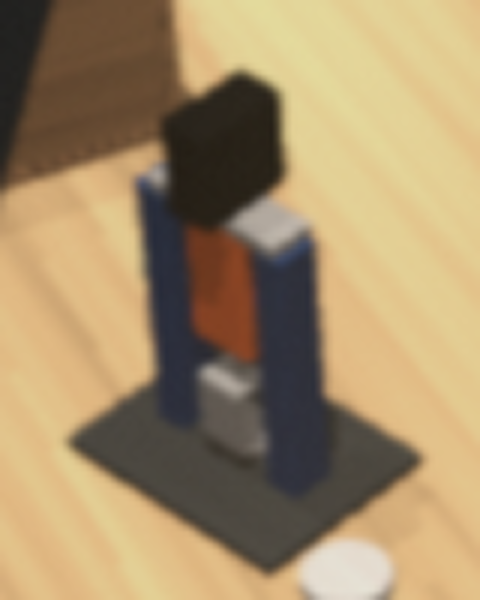

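View pics/d_pod.png

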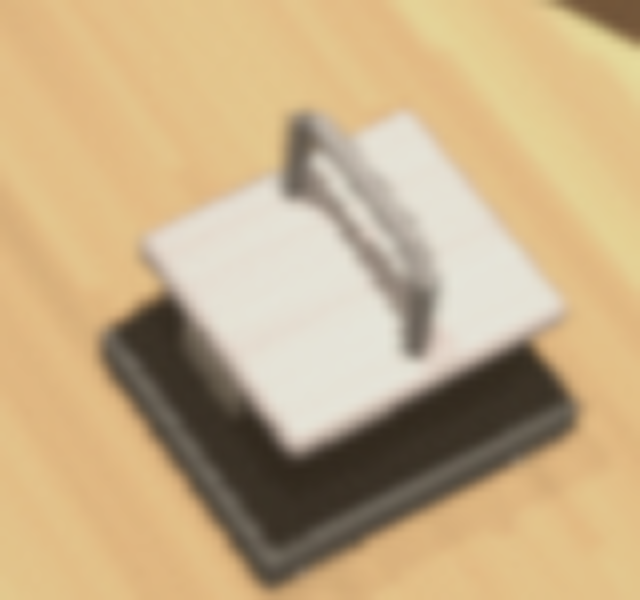

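View pics/d_dock.png

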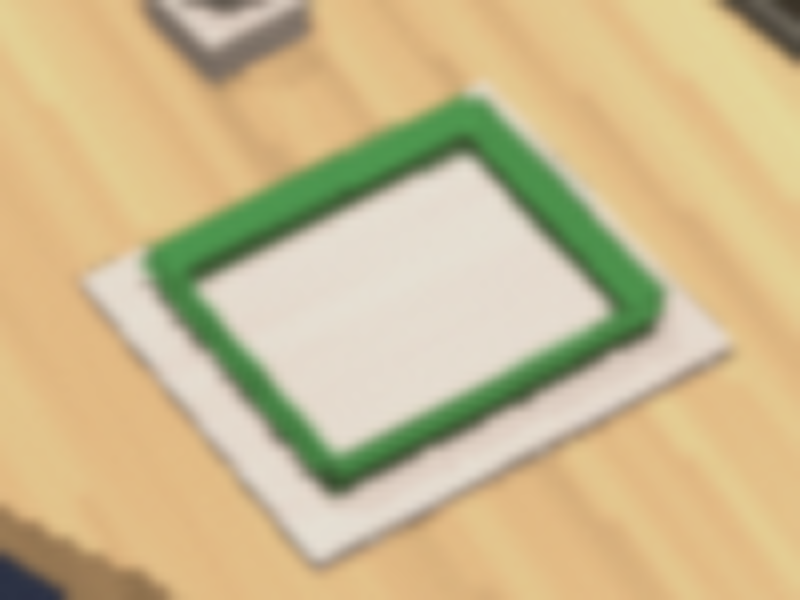

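```bash
cat > fit.py <<'E'
from h import *
from scipy.optimize import least_squares
def U(off,z,p): return (np.array(p)+.5)/z-.5+np.array(off)
def fit(obs,x0,name):
    def W(v,q):
        c,s=np.cos(v[2]),np.sin(v[2]); return [v[0]+c*q[0]-s*q[1],v[1]+s*q[0]+c*q[1],q[2]]
    def r(v): return np.concatenate([proj(f,W(v,q))-uv for f,uv,q in obs])
    s=least_squares(r,x0,loss='soft_l1'); print(name,np.round(s.x[:2],4),'yaw',np.round(np.degrees(s.x[2]),2))
    for (f,uv,q),e in zip(obs,r(s.x).reshape(-1,2)): print('  ',f,q,np.round(e,1))
    return s.x
E
python3 - <<'E'
from fit import *
S=lambda off,z:(lambda p:U(off,z,p))
a=S((285,275),8);b=S((260,230),8)
# rough: print corners
for n,f,u in (('dockL','side0',b((83,280))),('B','side0',b((318,567))),('R','side0',b((733,350))),('T','side0',b((478,82)))): print(n,np.round(atz(f,u,.006),4))
for n,p in (('L',(103,265)),('B',(360,497)),('R',(748,292))): print('sc',n,np.round(atz('scene0',a(p),.006),4))
a=S((240,205),8);b=S((345,310),8)
for n,p in (('L',(120,268)),('B',(208,368)),('R',(425,292)),('T',(335,200))): print('pod sc',n,np.round(atz('scene0',a(p),.06),4))
for n,p in (('L',(145,245)),('B',(295,455)),('R',(568,312)),('T',(408,110))): print('pod sd',n,np.round(atz('side0',b(p),.06),4))
a=S((350,290),6);b=S((230,125),6)
for n,p in (('L',(65,570)),('B',(383,752)),('R',(530,578))): print('st sc',n,np.round(atz('scene0',a(p),.008),4))
for n,p in (('L',(70,440)),('B',(268,570)),('R',(422,460))): print('st sd',n,np.round(atz('side0',b(p),.008),4))
E
```

```text
dockL [0.4372 0.0713 0.006 ]
B [ 0.4492 -0.0621  0.006 ]
R [ 0.5968 -0.0482  0.006 ]
T [0.5832 0.0875 0.006 ]
sc L [ 0.6007 -0.043   0.006 ]
sc B [0.5876 0.0887 0.006 ]
sc R [0.439  0.0731 0.006 ]
pod sc L [ 0.5862 -0.3215  0.06  ]
pod sc B [ 0.5878 -0.2451  0.06  ]
pod sc R [ 0.5022 -0.2492  0.06  ]
pod sc T [ 0.5001 -0.3233  0.06  ]
pod sd L [ 0.4984 -0.257   0.06  ]
pod sd B [ 0.4984 -0.3288  0.06  ]
pod sd R [ 0.5827 -0.3265  0.06  ]
pod sd T [ 0.5821 -0.2537  0.06  ]
st sc L [0.6095 0.2465 0.008 ]
st sc B [0.5659 0.3628 0.008 ]
st sc R [0.4771 0.3323 0.008 ]
st sd L [0.472  0.3273 0.008 ]
st sd B [0.514  0.2074 0.008 ]
st sd R [0.6058 0.2387 0.008 ]
```

```bash
python3 - <<'E'
from h import *
for z in (0,.15,.2):print(z,atz('side0',(298,332),z), atz('scene0',(366,190),z),atz('scene0',(336,182),z), 'base',atz('scene0',(350,243),.008))
E
python3 -m inch '{"dp": [[-32,0,0],[-32,0,0],[-32,0,0],[-32,0,0],[0,-21,-31],[0,-21,-31],[0,-21,-31],[0,-21,-31],[0,-21,-31],[0,-21,-31],[0,-21,-31],[0,-21,-31],[0,-21,-31],[0,-21,-31],[0,-21,-31],[0,-21,-31],[0,0,0],[0,0,0]], "yaw": [0,0,0,0,0,0,0,0,0,0,0,0,0,0,0,0,0,0]}'
python3 - <<'E'
from h import *
st(); snap('wrist','w1'); print(np.round(load('w1')[1],3).tolist())
E
```

```text
0 [ 0.40795032 -0.13556659  0.        ] [ 0.07183762 -0.50602717  0.        ] [ 1.26921426e-01 -6.21724440e-01  1.11022302e-16] base [ 0.32576302 -0.22442316  0.008     ]
0.15 [ 0.363089   -0.23239457  0.15      ] [ 0.25203751 -0.25474401  0.15      ] [ 0.29676216 -0.34868304  0.15      ] base [ 0.32576302 -0.22442316  0.008     ]
0.2 [ 0.34813523 -0.26467056  0.2       ] [ 0.31210414 -0.17098296  0.2       ] [ 0.35337573 -0.25766924  0.2       ] base [ 0.32576302 -0.22442316  0.008     ]
time_s: 1.65
position: [0.4521, -0.2699, 0.3344]
tcp_rot: [[-0.001, 0.247, -0.969], [0.0, -0.969, -0.247], [-1.0, -0.0, 0.001]]
force: [0.7, -0.7, -0.5]
opening: 1.001
{'time_s': 1.65, 'joint_positions': [-42.9914, 14.988, 85.9666, -0.0176, 79.0838, 32.7348], 'qvel': [-3.1829, -0.0021, 0.0458, -0.943, -0.1864, -0.3128], 'position': [0.4521, -0.2699, 0.3344], 'tcp_rot': [[-0.0007, 0.2466, -0.9691], [0.0002, -0.9691, -0.2466], [-1.0, -0.0004, 0.0006]], 'force': [0.7337, -0.7387, -0.4824], 'moment': [-0.0387, 0.0811, -0.0731], 'opening': 1.0014}
[[0.246, -0.935, -0.254, 0.522], [-0.969, -0.238, -0.064, -0.254], [-0.0, 0.262, -0.965, 0.513], [0.0, 0.0, 0.0, 1.0]]
```

View pics/w1.png

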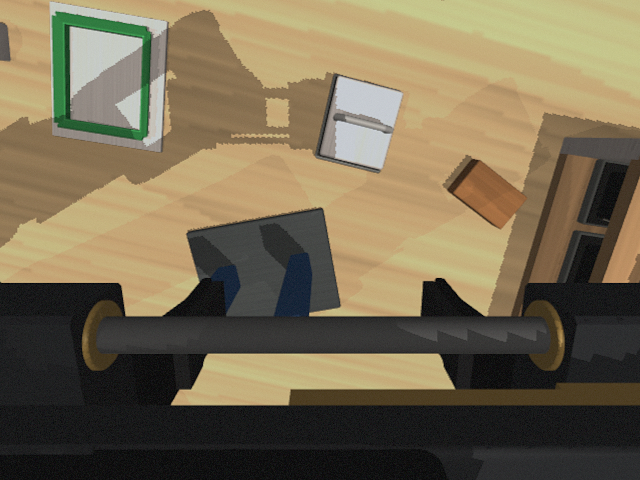

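The wrist view shows the pod at (360,125) with its bail at (362,122), and the dock at (110,78). I'll zoom in on both.

Run:
```python
from h import *
crop('w1','w1p',(310,65,410,180),5)
crop('w1','w1d',(40,0,180,155),5)
```

```text
(no output)
```

View pics/w1p.png

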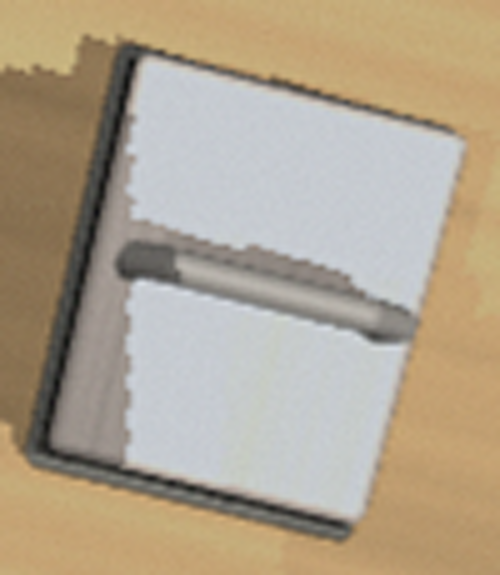

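View pics/w1d.png

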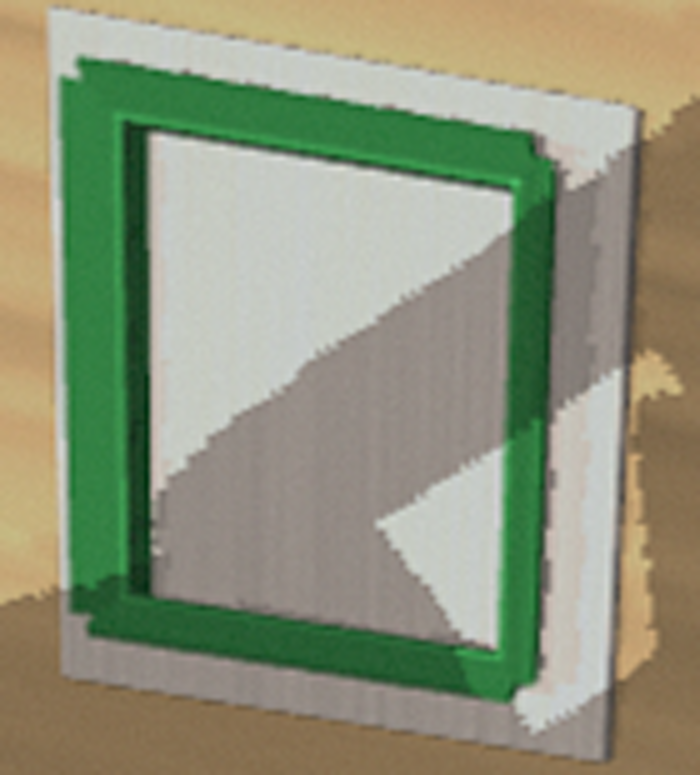

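```bash
cat > data.py <<'E'
from fit import *
def T(f,off,z,l): return [(f,U(off,z,p),q) for p,q in l]
def quad(f,off,z,P,a,b,h): # P in order +x+y, +x-y, -x-y, -x+y
    return T(f,off,z,[(p,(sx*a/2,sy*b/2,h)) for p,(sx,sy) in zip(P,((1,1),(1,-1),(-1,-1),(-1,1))) if p is not None])
podw=quad('w1',(310,65),5,[(135,52),(465,140),(362,522),(50,455)],.086,.074,.06)
dockw=quad('w1',(40,0),5,[(48,8),(640,108),(608,762),(62,680)],.15,.134,.006)
pods=quad('scene0',(240,205),8,[(208,368),(120,268),(335,200),(425,292)],.086,.074,.06)
podd=quad('side0',(345,310),8,[(408,110),(568,312),(295,455),(145,245)],.086,.074,.06)
docks=quad('scene0',(285,275),8,[(360,497),(103,265),None,(748,292)],.15,.134,.006)
dockd=quad('side0',(260,230),8,[(478,82),(733,350),(318,567),(83,280)],.15,.134,.006)
stands=quad('scene0',(350,290),6,[(383,752),(65,570),None,(530,578)],.1,.13,.008)
standd=quad('side0',(230,125),6,[None,(422,460),(268,570),(70,440)],.1,.13,.008)
E
python3 - <<'E'
from data import *
for n,o in (('podw',podw),('pods',pods),('podd',podd)): fit(o,[.54,-.29,.03],n)
for n,o in (('dockw',dockw),('docks',docks),('dockd',dockd)): fit(o,[.52,.01,.1],n)
for n,o in (('stands',stands),('standd',standd)): fit(o,[.54,.286,.33],n)
f=lambda p:U((310,65),5,p)
for p in ((145,261),(395,320),(270,291)): print(atz('w1',f(p),.098))
for p in ((300,228),(230,158)): print('sc',atz('scene0',U((240,205),8,p),.1))
for p in ((308,118),(428,280)): print('sd',atz('side0',U((345,310),8,p),.1))
E
```

```text
podw [ 0.5414 -0.2905] yaw 1.37
   w1 (0.043, 0.037, 0.06) [-0.2  0.1]
   w1 (0.043, -0.037, 0.06) [ 0.7 -1. ]
   w1 (-0.043, -0.037, 0.06) [0.4 1.4]
   w1 (-0.043, 0.037, 0.06) [-1.  -0.1]
pods [ 0.544  -0.2848] yaw 0.07
   scene0 (0.043, 0.037, 0.06) [-0.1 -0.5]
   scene0 (0.043, -0.037, 0.06) [-0.3  0.1]
   scene0 (-0.043, -0.037, 0.06) [-0.1  0.3]
   scene0 (-0.043, 0.037, 0.06) [0.6 0.1]
podd [ 0.5403 -0.2914] yaw 1.26
   side0 (0.043, 0.037, 0.06) [ 0.1 -0.2]
   side0 (0.043, -0.037, 0.06) [0.8 0.1]
   side0 (-0.043, -0.037, 0.06) [0.  0.3]
   side0 (-0.043, 0.037, 0.06) [-1.2 -0.2]
dockw [0.5179 0.011 ] yaw 5.41
   w1 (0.075, 0.067, 0.006) [ 0.1 -0.2]
   w1 (0.075, -0.067, 0.006) [-0.3 -0.2]
   w1 (-0.075, -0.067, 0.006) [-0.1  0.6]
   w1 (-0.075, 0.067, 0.006) [ 0.4 -0.1]
docks [0.5198 0.0147] yaw 5.88
   scene0 (0.075, 0.067, 0.006) [0.1 0.1]
   scene0 (0.075, -0.067, 0.006) [-0.5 -0.2]
   scene0 (-0.075, 0.067, 0.006) [0.4 0. ]
dockd [0.5167 0.0122] yaw 5.79
   side0 (0.075, 0.067, 0.006) [0.7 0.1]
   side0 (0.075, -0.067, 0.006) [ 0.2 -0.5]
   side0 (-0.075, -0.067, 0.006) [-0.2  0.1]
   side0 (-0.075, 0.067, 0.006) [-0.7  0.3]
stands [0.5429 0.2875] yaw 19.88
   scene0 (0.05, 0.065, 0.008) [0.1 1.5]
   scene0 (0.05, -0.065, 0.008) [-1.9 -0.5]
   scene0 (-0.05, 0.065, 0.008) [ 1.  -0.8]
standd [0.5394 0.2838] yaw 18.94
   side0 (0.05, -0.065, 0.008) [ 0.7 -0.2]
   side0 (-0.05, -0.065, 0.008) [-0.1  0.4]
   side0 (-0.05, 0.065, 0.008) [-0.6 -0.3]
[ 0.54126681 -0.26468035  0.098     ]
[ 0.54270592 -0.31647855  0.098     ]
[ 0.54189098 -0.29050903  0.098     ]
sc [ 0.54742534 -0.25026095  0.1       ]
sc [ 0.54686369 -0.30661459  0.1       ]
sd [ 0.53888744 -0.2663089   0.1       ]
sd [ 0.53824045 -0.32203504  0.1       ]
```

```bash
python3 -m inch '{"dp": [[-2,-36.3,-8.7],[-2,-36.3,-8.7],[-2,-36.3,-8.7],[-2,-36.3,-8.7],[-2,-36.3,-8.7],[-2,-36.3,-8.7],[-2,-36.3,-8.7],[-2,-36.3,-8.7],[-2,-36.3,-8.7],[-2,-36.3,-8.7],[-2,-36.3,-8.7],[-2,-36.3,-8.7],[-2,-36.3,-8.7],[-2,-36.3,-8.7],[0,0,0],[0,0,0],[0,0,0]], "yaw": [0,0,0,0,0,0,0,0,0,0,0,0,0,0,-5,0,0]}'
python3 - <<'E'
from h import *
st(); snap('wrist','w2')
E
```

```text
time_s: 3.12
position: [0.4466, 0.2496, 0.3623]
tcp_rot: [[-0.001, 0.323, -0.946], [-0.001, -0.946, -0.323], [-1.0, 0.001, 0.001]]
force: [0.3, -0.8, 0.7]
opening: 1.0
{'time_s': 3.1167, 'joint_positions': [16.708, 12.4344, 85.1438, -0.0535, 82.4768, 87.8698], 'qvel': [-1.2449, -0.5329, 0.5146, 0.1939, -0.0222, 0.382], 'position': [0.4466, 0.2496, 0.3623], 'tcp_rot': [[-0.0007, 0.323, -0.9464], [-0.0012, -0.9464, -0.323], [-1.0, 0.0009, 0.001]], 'force': [0.2902, -0.8338, 0.6605], 'moment': [0.0021, 0.0063, 0.0363], 'opening': 0.9996}
```

View pics/w2.png

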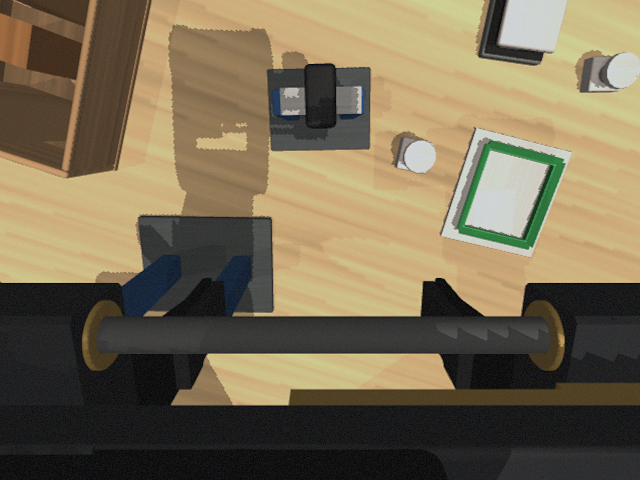

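Run:
```python
from h import *
crop('w2','w2s',(255,50,385,165),6)
crop('w2','w2b',(120,200,300,325),4)
for z in (.2,.22,.25): print(z,[np.round(atz('scene0',p,z),3) for p in ((510,283),(562,300))])
print([np.round(atz('w2',p,.008),3) for p in ((139,217),(272,217),(272,311))])
```

```text
0.2 [array([0.312, 0.326, 0.2  ]), array([0.271, 0.415, 0.2  ])]
0.22 [array([0.336, 0.343, 0.22 ]), array([0.296, 0.429, 0.22 ])]
0.25 [array([0.372, 0.368, 0.25 ]), array([0.335, 0.45 , 0.25 ])]
[array([0.329, 0.474, 0.008]), array([0.387, 0.302, 0.008]), array([0.253, 0.261, 0.008])]
```

View pics/w2s.png

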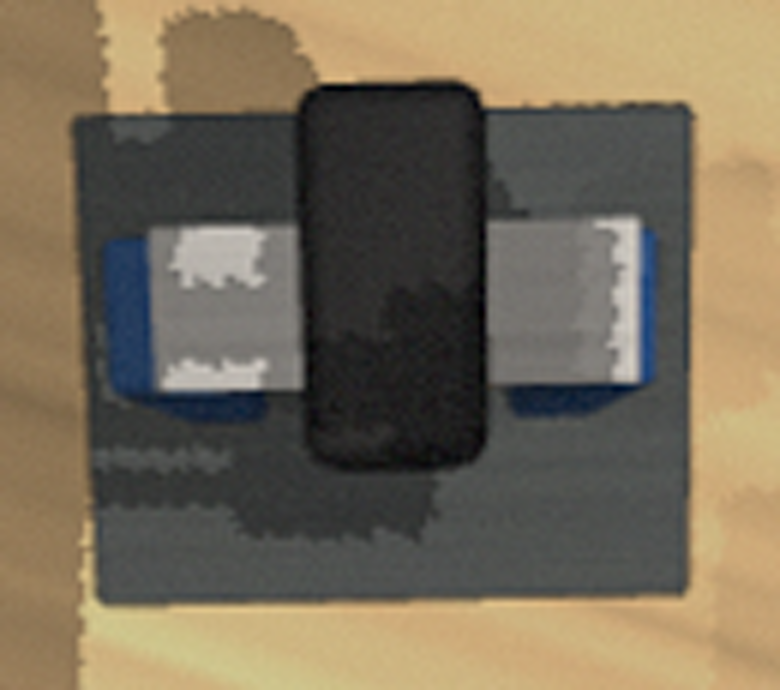

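View pics/w2b.png

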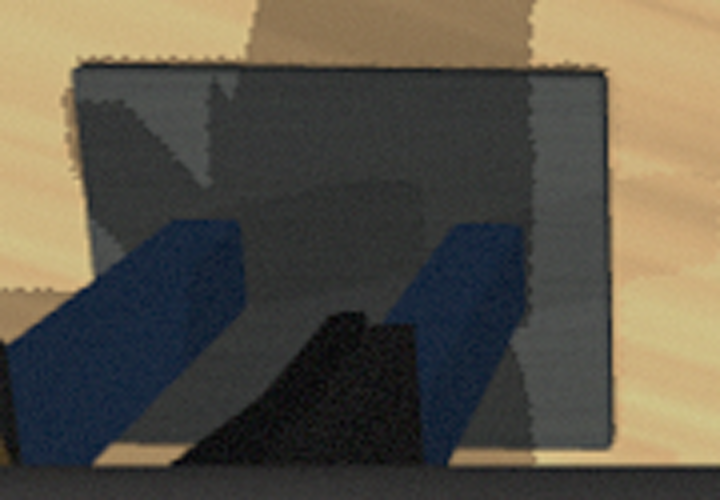

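```bash
cat >> data.py <<'E'
standw=quad('w2',(255,50),6,[(75,118),(690,106),(686,592),(98,603)],.1,.13,.008)
E
python3 - <<'E'
from data import *
fit(standw,[.54,.286,.33],'standw')
f=lambda p,z:np.round(atz('w2',U((255,50),6,p),z),4)
print('handle',f((392,275),.198),f((300,275),.198),f((485,275),.198),f((392,84),.198),f((392,468),.198))
print('bar',f((395,304),.148),f((150,306),.148),f((640,300),.148))
print('post',f((105,316),.142),f((656,305),.142))
print('cam',load('w2')[1][:3,3])
# scene/side handle check
for P in ([.540,.285],):
  for z in (.198,):
    print(proj('scene0',[*P,z]),proj('side0',[*P,z]))
E
```

```text
standw [0.5408 0.2852] yaw 19.88
   w2 (0.05, 0.065, 0.008) [-0.9 -0.6]
   w2 (0.05, -0.065, 0.008) [ 0.8 -0.6]
   w2 (-0.05, -0.065, 0.008) [0.5 0.7]
   w2 (-0.05, 0.065, 0.008) [-0.5  0.7]
handle [0.5422 0.2833 0.198 ] [0.5382 0.2952 0.198 ] [0.5463 0.2713 0.198 ] [0.5649 0.291  0.198 ] [0.5183 0.2752 0.198 ]
bar [0.5424 0.2832 0.148 ] [0.5297 0.3194 0.148 ] [0.5553 0.2471 0.148 ]
post [0.5262 0.3264 0.142 ] [0.556  0.2441 0.142 ]
cam [0.51445388 0.27165325 0.54075482]
[405.72675335 311.63095512] [265.84498561 141.8435292 ]
```

```bash
python3 -m inch '{"dp": [[0,-1,-25.3],[0,0,-25.3],[0,0,-25.3],[0,0,-25.3],[0,0,0],[25,0,0],[25,0,0],[25,0,0],[25,0,0],[25,0,0],[25,0,0],[25,0,0],[15,0,0],[7,0,0],[0,0,0],[0,0,0]], "yaw": [0,0,0,0,0,0,0,0,0,0,0,0,0,0,0,0]}'
python3 - <<'E'
from h import *
snap('side','d3',(210,90,330,210),5)
E
```

```text
time_s: 4.5
position: [0.5422, 0.2838, 0.1662]
tcp_rot: [[0.0, 0.324, -0.946], [0.0, -0.946, -0.324], [-1.0, 0.0, -0.0]]
force: [0.6, 0.3, 0.7]
opening: 0.995
```

View pics/d3.png

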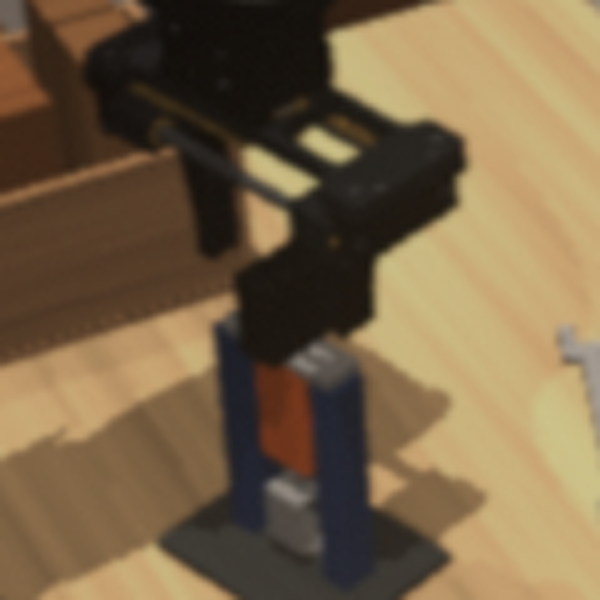

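The fingers stand on either side of the handle, with the crossbar just below the tips. I'll close the gripper and lift 40 mm, then check.

```bash
python3 -m inch '{"dp": [[0,0,0],[0,0,0],[0,0,0],[0,0,0],[0,0,0],[0,0,0]], "yaw": [0,0,0,0,0,0]}' 10
python3 -m inch '{"dp": [[-3,0,0],[-6,0,0],[-10,0,0],[-15,0,0],[-6,0,0],[0,0,0],[0,0,0],[0,0,0]], "yaw": [0,0,0,0,0,0,0,0]}'
python3 - <<'E'
from h import *
st();snap('side','d4',(210,70,330,220),5)
snap('wrist','w4')
E
```

```text
time_s: 5.05
position: [0.5417, 0.2849, 0.1658]
tcp_rot: [[0.0, 0.326, -0.945], [0.0, -0.945, -0.326], [-1.0, 0.0, -0.0]]
force: [-0.0, 0.1, 0.1]
opening: 0.631
time_s: 5.72
position: [0.5413, 0.2847, 0.2053]
tcp_rot: [[-0.001, 0.326, -0.945], [-0.0, -0.945, -0.326], [-1.0, -0.0, 0.001]]
force: [-0.2, -0.4, -0.5]
opening: 0.13
{'time_s': 5.7167, 'joint_positions': [17.2836, 29.2795, 84.137, 0.0006, 66.6289, 88.2606], 'qvel': [-0.008, 0.6099, 0.3549, 0.0075, 0.1014, 0.0459], 'position': [0.5413, 0.2847, 0.2053], 'tcp_rot': [[-0.0008, 0.3259, -0.9454], [-0.0002, -0.9454, -0.3259], [-1.0, -0.0, 0.0008]], 'force': [-0.1947, -0.35, -0.4875], 'moment': [-0.0138, -0.0499, 0.0017], 'opening': 0.1302}
```

View pics/d4.png

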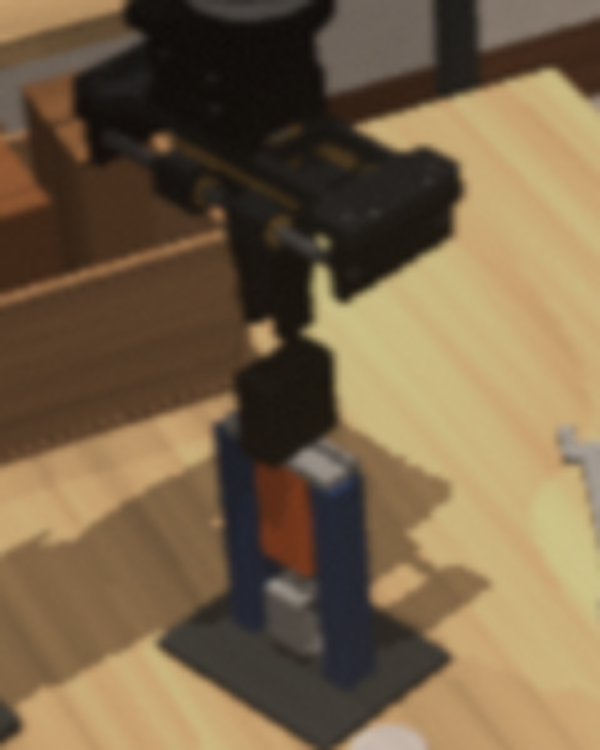

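View pics/w4.png

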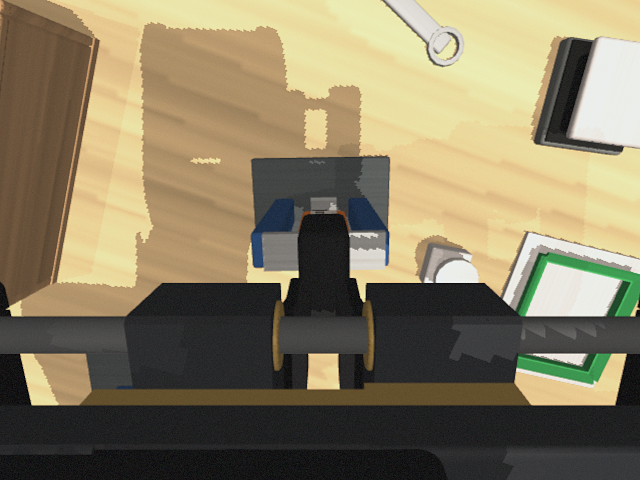

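The fingers were still closing when I lifted, so the scale stayed on its stand, untouched. I'll reopen, go down again and give them longer to close.

```bash
python3 -m inch '{"dp": [[0,0,0],[0,0,0],[0,0,0],[0,0,0],[0,0,0],[0,0,0],[0,0,0],[0,0,0],[0,0,0],[0,0,0],[0,0,0],[0,0,0]], "yaw": [0,0,0,0,0,0,0,0,0,0,0,0]}' 65
python3 -m inch '{"dp": [[0,0,0],[14,-0.5,-0.5],[14,-0.5,0],[7,0,0],[5,0,0],[0,0,0]], "yaw": [0,0,0,0,0,0]}'
python3 -m inch '{"dp": [[0,0,0],[0,0,0],[0,0,0],[0,0,0],[0,0,0],[0,0,0],[0,0,0],[0,0,0],[0,0,0],[0,0,0],[0,0,0],[0,0,0],[0,0,0],[0,0,0]], "yaw": [0,0,0,0,0,0,0,0,0,0,0,0,0,0]}' 10
python3 - <<'E'
from h import *
st();snap('side','d5',(210,70,330,220),5)
E
```

```text
time_s: 6.82
position: [0.5417, 0.2848, 0.2057]
tcp_rot: [[-0.0, 0.326, -0.945], [0.0, -0.945, -0.326], [-1.0, -0.0, 0.0]]
force: [-0.2, 0.5, -0.1]
opening: 0.739
time_s: 7.32
position: [0.5412, 0.2857, 0.1645]
tcp_rot: [[-0.002, 0.326, -0.945], [-0.001, -0.945, -0.326], [-1.0, -0.0, 0.002]]
force: [0.3, 0.6, 0.7]
opening: 0.745
time_s: 8.48
position: [0.542, 0.2858, 0.1658]
tcp_rot: [[0.0, 0.326, -0.945], [-0.0, -0.945, -0.326], [-1.0, 0.0, -0.0]]
force: [-0.1, -2.4, 2.7]
opening: 0.295
{'time_s': 8.4833, 'joint_positions': [17.3752, 31.9727, 86.2542, -0.0206, 61.7582, 88.3531], 'qvel': [0.0936, 0.0523, 0.126, -0.0341, -0.0746, -0.0058], 'position': [0.542, 0.2858, 0.1658], 'tcp_rot': [[0.0003, 0.3261, -0.9453], [-0.0002, -0.9453, -0.3261], [-1.0, 0.0003, -0.0003]], 'force': [-0.1232, -2.3774, 2.6768], 'moment': [-0.3132, -0.0082, 0.0548], 'opening': 0.2953}
```

View pics/d5.png

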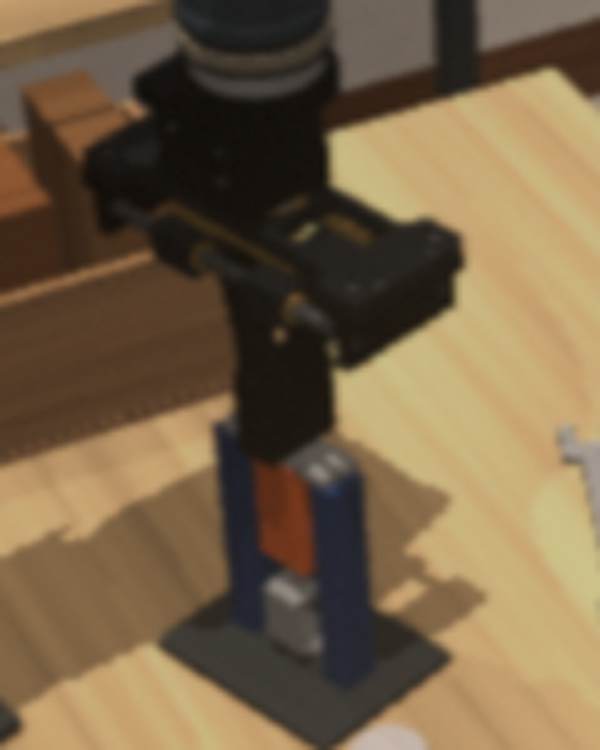

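```bash
python3 -m inch '{"dp": [[-2,0,0],[-3,0,0],[-5,0,0],[-8,0,0],[-12,0,0],[-15,0,0],[-20,0,0],[-20,0,0],[-20,0,0],[-20,0,0],[-20,0,0],[-15,0,0],[-8,0,0],[-2,0,0],[0,0,0],[0,0,0],[0,0,0]], "yaw": [0,0,0,0,0,0,0,0,0,0,0,0,0,0,0,0,0]}'
python3 - <<'E'
from h import *
st();snap('side','d6',(190,20,330,220),4); snap('wrist','w6'); snap('scene','s6',(330,190,460,420),3)
E
```

```text
time_s: 9.95
position: [0.541, 0.2857, 0.3341]
tcp_rot: [[-0.003, 0.326, -0.945], [-0.001, -0.945, -0.326], [-1.0, -0.0, 0.003]]
force: [-0.7, 0.1, -2.4]
opening: 0.295
{'time_s': 9.95, 'joint_positions': [17.3813, 22.7836, 74.1922, 0.0021, 83.2023, 88.3579], 'qvel': [0.0259, 0.1766, -0.1526, -0.0074, -0.0754, -0.1434], 'position': [0.541, 0.2857, 0.3341], 'tcp_rot': [[-0.003, 0.326, -0.9454], [-0.0009, -0.9454, -0.3259], [-1.0, -0.0001, 0.0031]], 'force': [-0.6647, 0.1362, -2.4355], 'moment': [0.0255, 0.0445, 0.0351], 'opening': 0.2955}
```

View pics/d6.png

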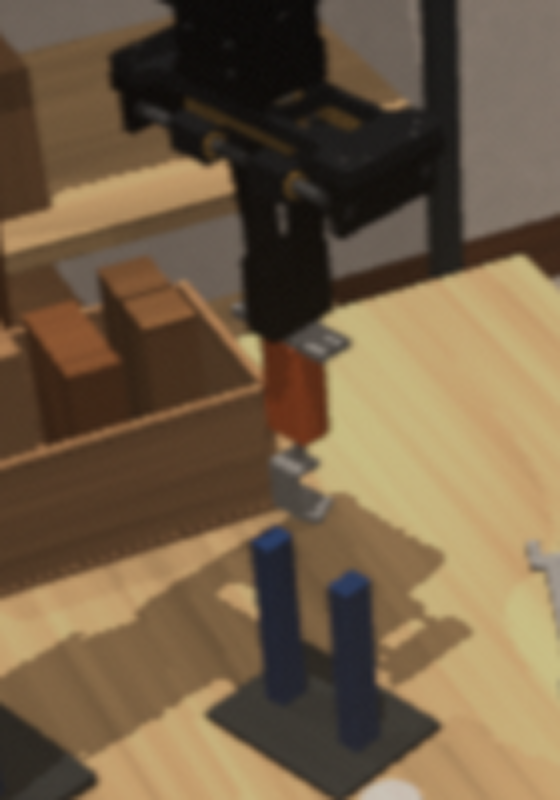

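View pics/w6.png

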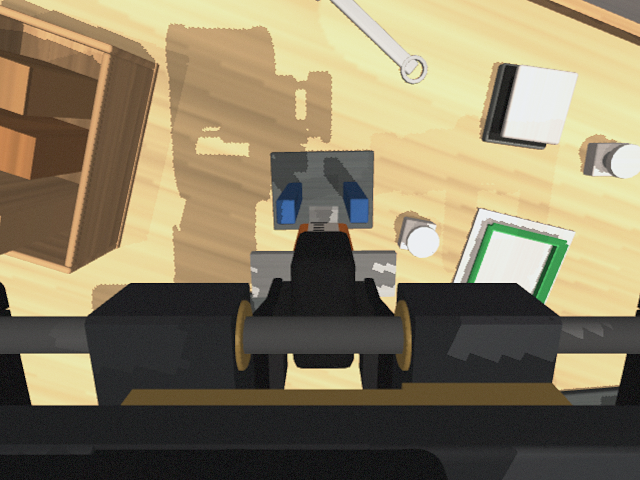

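View pics/s6.png

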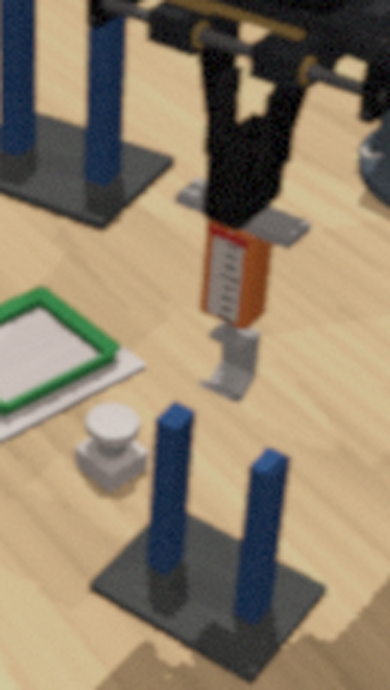

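```bash
python3 -m inch '{"dp": [[0,0,0],[0,0,0],[0,0,0],[0,0,0]], "yaw": [5.9,6,5.9,0]}'
python3 -m inch '{"dp": [[0,10,4.3],[0,20,4.3],[0,30,4.3],[0,35,4.3],[0,38,4.3],[0,38,4.3],[0,38,4.3],[0,38,4.3],[0,38,4.3],[0,38,4.3],[0,38,4.3],[0,38,4.3],[0,38,4.3],[0,38,4.3],[0,35,4.3],[0,30,4.3],[0,20,4.3],[0,10,4.3],[0,6,4.3],[0,0,0]], "yaw": [0,0,0,0,0,0,0,0,0,0,0,0,0,0,0,0,0,0,0,0]}'
python3 - <<'E'
from h import *
st();snap('wrist','w7')
E
```

```text
time_s: 10.43
position: [0.5417, 0.2858, 0.3351]
tcp_rot: [[-0.001, 0.02, -1.0], [-0.0, -1.0, -0.02], [-1.0, 0.0, 0.001]]
force: [0.4, 0.0, -2.3]
opening: 0.295
time_s: 12.1
position: [0.4712, -0.2921, 0.3354]
tcp_rot: [[-0.001, 0.021, -1.0], [0.001, -1.0, -0.021], [-1.0, -0.001, 0.001]]
force: [-0.4, 0.7, -3.0]
opening: 0.294
{'time_s': 12.1, 'joint_positions': [-43.3324, 17.4772, 82.189, -0.0197, 80.4029, 45.4768], 'qvel': [2.0721, -0.5189, 0.45, 1.5385, 0.2271, 1.3298], 'position': [0.4712, -0.2921, 0.3354], 'tcp_rot': [[-0.0011, 0.0208, -0.9998], [0.0006, -0.9998, -0.0208], [-1.0, -0.0006, 0.0011]], 'force': [-0.3908, 0.7195, -3.0176], 'moment': [0.0401, 0.0048, 0.0074], 'opening': 0.2945}
```

View pics/w7.png

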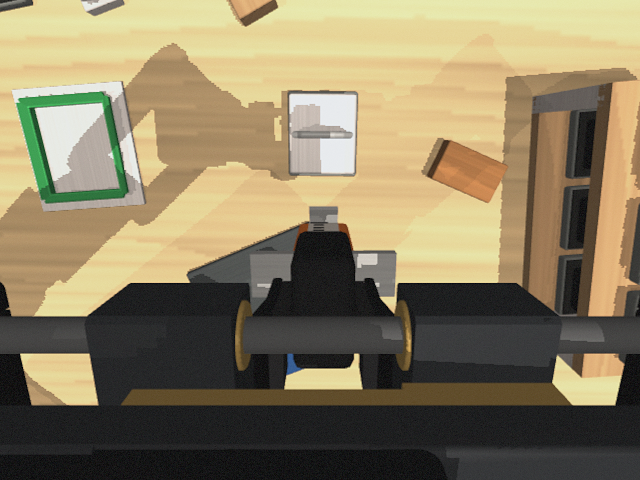

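The hook tip at (323,213) lines up in y with the bail at (322,133). I'll measure both in enlarged crops.

Run:
```python
from h import *
crop('w7','w7p',(280,80,365,250),4.5)
```

```text
(no output)
```

View pics/w7p.png

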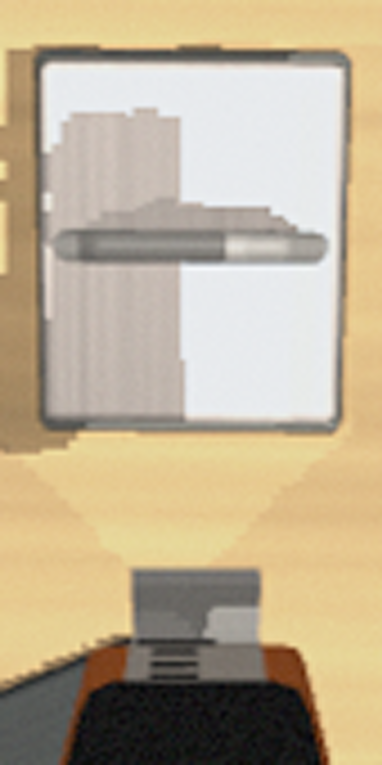

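Run:
```python
from fit import *
f=lambda p,z:np.round(atz('w7',U((280,80),4.5,p),z),4)
print('bail',f((190,246),.098),f((55,245),.098),f((326,247),.098))
print('tip',f((196,570),.1926),f((132,570),.1926),f((260,570),.1926))
pl=[('w7',U((280,80),4.5,p),q) for p,q in (((42,60),(.043,.037,.06)),((345,60),(.043,-.037,.06)),((335,420),(-.043,-.037,.06)),((45,420),(-.043,.037,.06)))]
fit(pl,[.54,-.29,.02],'pod')
```

```text
bail [ 0.5421 -0.2907  0.098 ] [ 0.5417 -0.2603  0.098 ] [ 0.5425 -0.3214  0.098 ]
tip [ 0.4852 -0.2932  0.1926] [ 0.485  -0.2815  0.1926] [ 0.4855 -0.3049  0.1926]
pod [ 0.5424 -0.291 ] yaw 0.88
   w7 (0.043, 0.037, 0.06) [-0.9 -0.4]
   w7 (0.043, -0.037, 0.06) [ 0.4 -0. ]
   w7 (-0.043, -0.037, 0.06) [0.5 0.5]
   w7 (-0.043, 0.037, 0.06) [-0.2  0.1]
```

```bash
python3 -m inch '{"dp": [[5,-0.5,0],[12,-0.5,0],[18,0,0],[20,0,0],[20,0,0],[16,0,0],[9,0,0],[4,0,0],[0,0,0],[0,0,0],[0,0,0]], "yaw": [0,0,0,0,0,0,0,0,0,0,0]}'
python3 - <<'E'
from h import *
st();snap('scene','s8',(220,150,360,290),5); snap('side','d8',(310,230,440,390),4.5)
E
```

```text
time_s: 13.07
position: [0.4733, -0.291, 0.2328]
tcp_rot: [[0.002, 0.022, -1.0], [-0.002, -1.0, -0.022], [-1.0, 0.002, -0.002]]
force: [-0.6, 0.5, -2.8]
opening: 0.293
{'time_s': 13.0667, 'joint_positions': [-43.1167, 23.0363, 90.5188, 0.006, 66.3002, 45.627], 'qvel': [-0.2088, -0.1647, -0.016, -0.0282, 0.0312, 0.0184], 'position': [0.4733, -0.291, 0.2328], 'tcp_rot': [[0.0019, 0.0219, -0.9998], [-0.0017, -0.9998, -0.0219], [-1.0, 0.0017, -0.0019]], 'force': [-0.6398, 0.4694, -2.753], 'moment': [-0.0402, 0.068, -0.0535], 'opening': 0.2935}
```

View pics/s8.png

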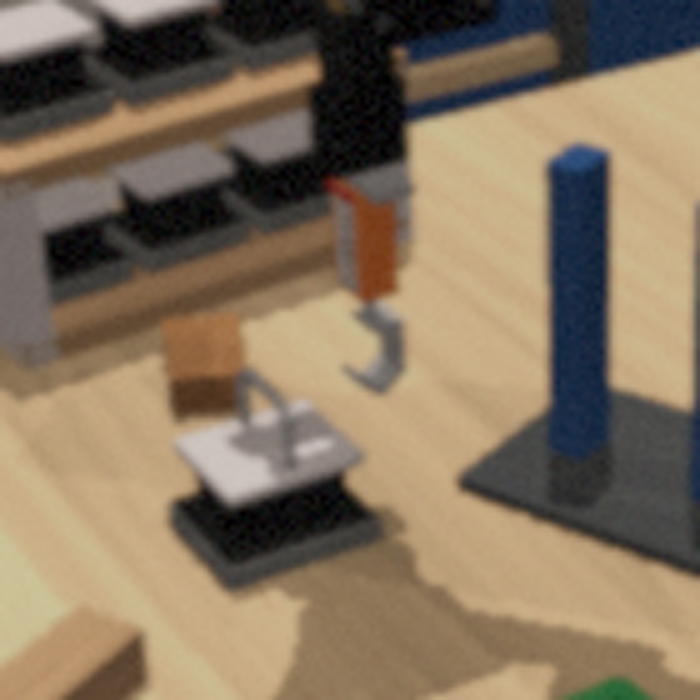

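View pics/d8.png

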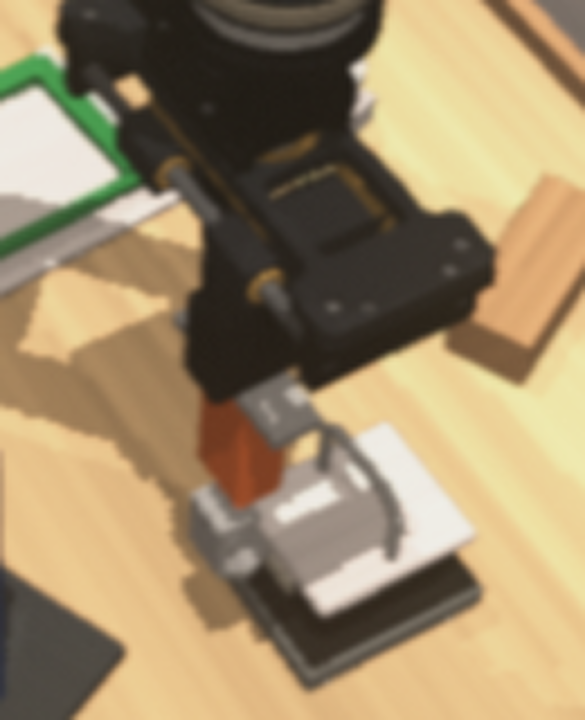

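```bash
python3 - <<'E'
from h import *
import numpy as np
seat=np.array([.4723,-.292,.084])
im=cv2.imread('pics/s8_full.png'); 
for off in ((0,0,0),(.003,.005,0)):
  s=seat+off
  for q in ((.015,.012,.006),(.015,-.012,.006),(0,.012,-.010),(0,-.012,-.01),(-.016,.012,.033),(-.016,-.012,.033)):
    u=proj('s8',s+q); print(off,q,np.round((u-[220,150]+.5)*5-.5,0))
b=np.array([.542,-.2907,.098])
for off in ((0,0,0),(.003,.005,0)):
  for q in ((0,.028,0),(0,-.028,0)): print('bail',off,np.round((proj('s8',b+off+q)-[220,150]+.5)*5-.5,0))
E
python3 - <<'E'
from h import *
crop('s8','s8z',(260,200,310,250),12)
E
```

```text
(0, 0, 0) (0.015, 0.012, 0.006) [361. 381.]
(0, 0, 0) (0.015, -0.012, 0.006) [341. 363.]
(0, 0, 0) (0, 0.012, -0.01) [385. 398.]
(0, 0, 0) (0, -0.012, -0.01) [366. 380.]
(0, 0, 0) (-0.016, 0.012, 0.033) [407. 324.]
(0, 0, 0) (-0.016, -0.012, 0.033) [387. 307.]
(0.003, 0.005, 0) (0.015, 0.012, 0.006) [360. 386.]
(0.003, 0.005, 0) (0.015, -0.012, 0.006) [340. 368.]
(0.003, 0.005, 0) (0, 0.012, -0.01) [385. 403.]
(0.003, 0.005, 0) (0, -0.012, -0.01) [365. 385.]
(0.003, 0.005, 0) (-0.016, 0.012, 0.033) [406. 329.]
(0.003, 0.005, 0) (-0.016, -0.012, 0.033) [386. 312.]
bail (0, 0, 0) [286. 408.]
bail (0, 0, 0) [242. 365.]
bail (0.003, 0.005, 0) [285. 413.]
bail (0.003, 0.005, 0) [241. 370.]
```

View pics/s8z.png

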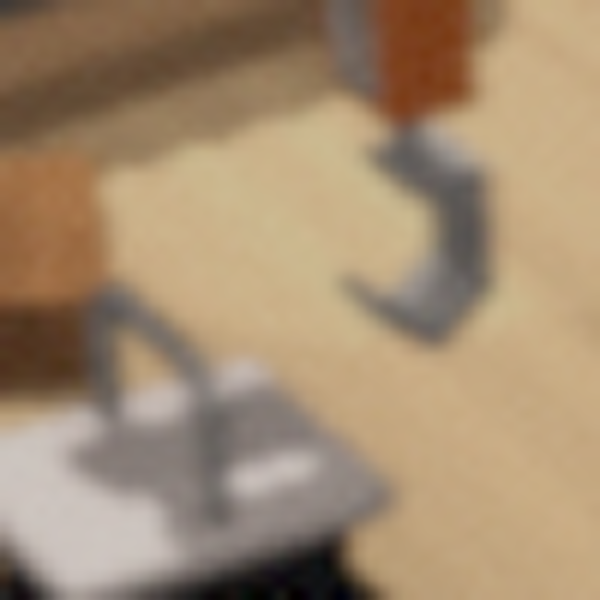

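```bash
python3 -m inch '{"dp": [[3,0,0],[0,0,-4],[0,0,-8],[0,0,-10],[0,0,-10],[0,0,-10],[0,0,-10],[0,0,-8],[0,0,-6],[0,0,-3],[0,0,-1],[0,0,0],[0,0,0]], "yaw": [0,0,0,0,0,0,0,0,0,0,0,0,0]}'
python3 - <<'E'
from h import *
st();snap('scene','s9',(235,180,315,280),7); snap('side','d9',(345,240,445,390),4.5)
E
```

```text
time_s: 14.25
position: [0.542, -0.2891, 0.2285]
tcp_rot: [[-0.001, 0.021, -1.0], [0.0, -1.0, -0.021], [-1.0, -0.0, 0.001]]
force: [0.3, -0.1, -2.0]
opening: 0.298
{'time_s': 14.25, 'joint_positions': [-38.481, 28.0774, 82.2542, -0.0113, 69.709, 50.307], 'qvel': [-0.1356, -0.2586, 0.2297, 0.037, -0.0402, -0.0145], 'position': [0.542, -0.2891, 0.2285], 'tcp_rot': [[-0.0007, 0.0212, -0.9998], [0.0003, -0.9998, -0.0212], [-1.0, -0.0003, 0.0007]], 'force': [0.3353, -0.0665, -1.9848], 'moment': [-0.0033, -0.001, -0.0067], 'opening': 0.2981}
```

View pics/s9.png

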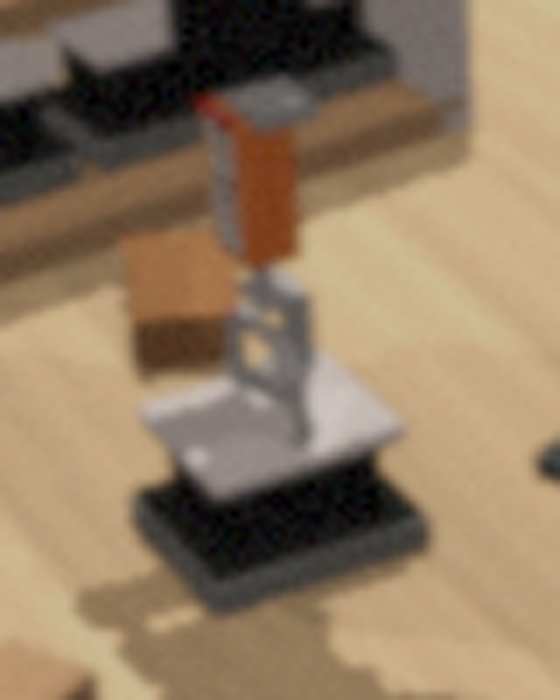

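View pics/d9.png

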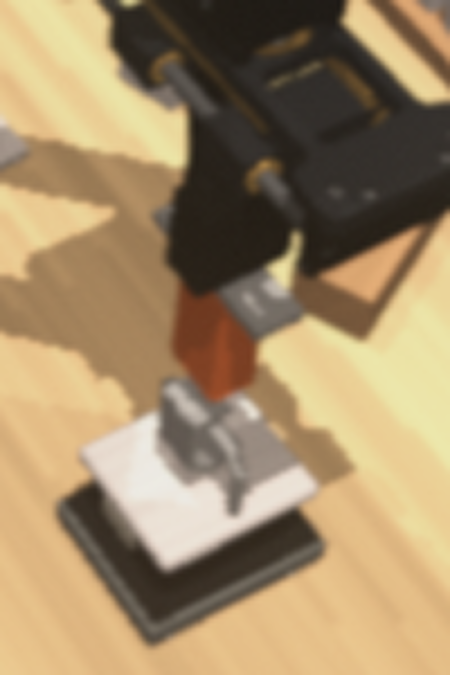

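The hook is inside the bail and the pod has not moved. I'll lift in stages and watch the force.

```bash
cat > fz.py <<'E'
from h import *
import sys
F=[]
for i in range(3):
    bot.capture('side'); s=bot.read_state(); F.append(s['force'])
print('t',round(s['time_s'],2),'z',np.round(s['position'],4),'F',np.round(np.mean(F,0),2))
E
python3 -m inch '{"dp": [[-4,0,0],[-5,0,0],[-5,0,0],[-3,0,0],[-1,0,0],[0,0,0],[0,0,0]], "yaw": [0,0,0,0,0,0,0]}' | head -2; python3 fz.py
python3 -m inch '{"dp": [[-2,0,0],[-3,0,0],[-3,0,0],[-2,0,0],[0,0,0],[0,0,0]], "yaw": [0,0,0,0,0,0]}'| head -2; python3 fz.py
python3 -m inch '{"dp": [[-1,0,0],[-2,0,0],[-2,0,0],[0,0,0],[0,0,0],[0,0,0]], "yaw": [0,0,0,0,0,0]}'| head -2; python3 fz.py
python3 - <<'E'
from h import *
snap('scene','s10',(235,180,315,280),7)
E
```

```text
time_s: 14.93
position: [0.5423, -0.2892, 0.2467]
t 15.08 z [ 0.5424 -0.2891  0.2465] F [-0.16  0.01 -2.42]
time_s: 15.58
position: [0.5423, -0.289, 0.2567]
t 15.73 z [ 0.5424 -0.289   0.2565] F [ 0.32  0.17 -3.18]
time_s: 16.23
position: [0.5424, -0.2891, 0.2616]
t 16.38 z [ 0.5424 -0.2891  0.2615] F [ 0.07  0.15 -4.55]
```

View pics/s10.png

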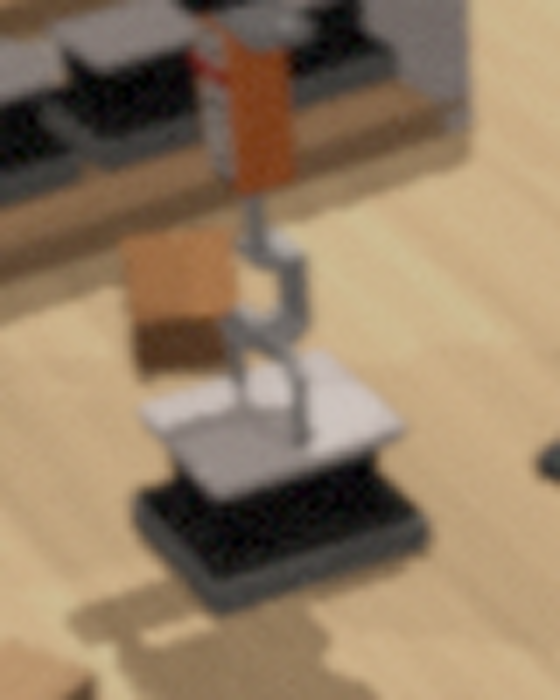

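The bail is caught, the spring has drawn out about 14 mm and the pod is still down. I'll continue in small steps.

```bash
for i in 1; do
python3 -m inch '{"dp": [[-1,0,0],[-2,0,0],[-2,0,0],[0,0,0],[0,0,0],[0,0,0]], "yaw": [0,0,0,0,0,0]}'| head -1; python3 fz.py
python3 -m inch '{"dp": [[-1,0,0],[-2,0,0],[-2,0,0],[0,0,0],[0,0,0],[0,0,0]], "yaw": [0,0,0,0,0,0]}'| head -1; python3 fz.py
done
python3 - <<'E'
from h import *
snap('scene','s11',(235,180,315,280),7)
E
```

```text
time_s: 16.93
t 17.08 z [ 0.5424 -0.2892  0.2666] F [-0.07  0.51 -4.53]
time_s: 17.58
t 17.73 z [ 0.5424 -0.2892  0.2716] F [-0.03  0.62 -6.03]
```

View pics/s11.png

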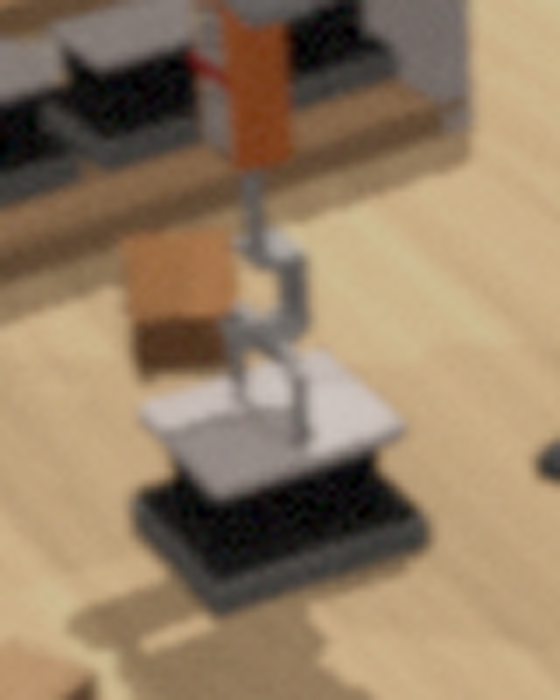

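```bash
cat > trk.py <<'E'
from h import *
import sys
# lift of the pod (mm) by LK tracking of foot corners vs reference s11/d11
PT={'scene':[(265.5,266.5),(295.5,256.5),(255,252.5)],'side':[(379,383),(417,361),(358,353)]}
def lk(ref,new,pts):
    a=cv2.imread('pics/%s_full.png'%ref,0);b=cv2.imread('pics/%s_full.png'%new,0)
    p=np.float32(pts).reshape(-1,1,2)
    q,s,e=cv2.calcOpticalFlowPyrLK(a,b,p,None,winSize=(13,13),maxLevel=1)
    return (q-p).reshape(-1,2),s.ravel()
def report(tag):
    for cam,ref in (('scene','s11'),('side','d11')):
        n=('s' if cam=='scene' else 'd')+tag; snap(cam,n)
        d,s=lk(ref,n,PT[cam]); print(cam,np.round(d,2).tolist(),s)
if __name__=='__main__': report(sys.argv[1])
E
python3 - <<'E'
from h import *
snap('side','d11')
crop('d11','d11z',(345,320,430,390),8)
for c,P in (('scene',(.592,-.249,0)),('side',(.492,-.332,0))):
    f='s11' if c=='scene' else 'd11'
    print(c,[(proj(f,np.array(P)+[0,0,h])-proj(f,P)).round(2) for h in (.005,.010)])
for n,f in (('s','s11'),('d','d11')):
    print(n,[proj(f,(.542+x,-.2907+y,0)).round(1) for x,y in ((.05,.042),(.05,-.042),(-.05,-.042),(-.05,.042))])
E
python3 -m inch '{"dp": [[-1,0,0],[-2,0,0],[-2,0,0],[0,0,0],[0,0,0],[0,0,0]], "yaw": [0,0,0,0,0,0]}'| head -1; python3 fz.py; python3 trk.py 12
python3 -m inch '{"dp": [[-1,0,0],[-2,0,0],[-2,0,0],[0,0,0],[0,0,0],[0,0,0]], "yaw": [0,0,0,0,0,0]}'| head -1; python3 fz.py; python3 trk.py 13
```

```text
scene [array([-0.14, -1.47]), array([-0.29, -2.95])]
side [array([ 0.17, -1.26]), array([ 0.33, -2.53])]
s [array([265.4, 268.5]), array([253. , 254.5]), array([283.7, 244.8]), array([296.9, 257.9])]
d [array([395.6, 336.1]), array([417.6, 364.9]), array([377.7, 384.9]), array([356.7, 354.6])]
time_s: 18.33
t 18.48 z [ 0.5424 -0.2893  0.2766] F [-0.05  0.26 -5.95]
scene [[0.029999999329447746, 0.20999999344348907], [-0.07000000029802322, -0.10000000149011612], [-0.07000000029802322, -0.05000000074505806]] [1 1 1]
side [[0.12999999523162842, 0.03999999910593033], [0.1599999964237213, 0.05000000074505806], [0.07999999821186066, 0.1599999964237213]] [1 1 1]
time_s: 19.08
t 19.23 z [ 0.5424 -0.2892  0.2816] F [ 0.14 -0.03 -6.83]
scene [[0.10000000149011612, 0.25999999046325684], [-0.10999999940395355, -0.14000000059604645], [-0.12999999523162842, -0.05000000074505806]] [1 1 1]
side [[0.23000000417232513, 0.029999999329447746], [0.20000000298023224, 0.009999999776482582], [0.07999999821186066, 0.15000000596046448]] [1 1 1]
```

View pics/d11z.png

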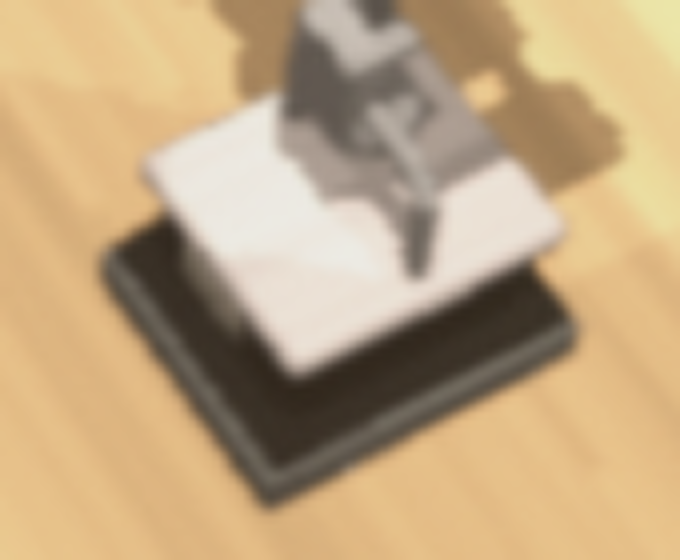

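```bash
python3 -m inch '{"dp": [[-1,0,0],[-2,0,0],[-2,0,0],[0,0,0],[0,0,0],[0,0,0]], "yaw": [0,0,0,0,0,0]}'| head -1; python3 fz.py; python3 trk.py 14
python3 -m inch '{"dp": [[-1,0,0],[-2,0,0],[-2,0,0],[0,0,0],[0,0,0],[0,0,0]], "yaw": [0,0,0,0,0,0]}'| head -1; python3 fz.py; python3 trk.py 15
```

```text
time_s: 19.83
t 19.98 z [ 0.5423 -0.2891  0.2865] F [ 0.09 -0.29 -6.73]
scene [[0.4099999964237213, 0.03999999910593033], [0.20999999344348907, -0.5], [0.009999999776482582, -0.33000001311302185]] [1 1 1]
side [[-0.20999999344348907, -0.09000000357627869], [-0.029999999329447746, -0.25], [-0.17000000178813934, -0.009999999776482582]] [1 1 1]
time_s: 20.58
t 20.73 z [ 0.5423 -0.2891  0.2915] F [-0.53 -0.09 -7.59]
scene [[0.11999999731779099, -1.0499999523162842], [0.20999999344348907, -1.5], [-0.10000000149011612, -1.7400000095367432]] [1 1 1]
side [[0.18000000715255737, -0.7599999904632568], [0.3799999952316284, -1.1299999952316284], [-0.2199999988079071, -1.1200000047683716]] [1 1 1]
```

The pod is off the bench: liftoff came at TCP z ≈ 0.286, and it now has about 5 mm of air. I'll raise it 2 mm more and hold.

```bash
python3 -m inch '{"dp": [[-1,0,0],[-1,0,0],[0,0,0],[0,0,0],[0,0,0],[0,0,0],[0,0,0],[0,0,0],[0,0,0],[0,0,0],[0,0,0],[0,0,0],[0,0,0],[0,0,0],[0,0,0],[0,0,0],[0,0,0],[0,0,0]], "yaw": [0,0,0,0,0,0,0,0,0,0,0,0,0,0,0,0,0,0]}'| head -1; python3 fz.py; python3 trk.py 16
python3 -m inch '{"dp": [[0,0,0],[0,0,0],[0,0,0],[0,0,0],[0,0,0],[0,0,0],[0,0,0],[0,0,0],[0,0,0],[0,0,0],[0,0,0],[0,0,0],[0,0,0],[0,0,0],[0,0,0],[0,0,0]], "yaw": [0,0,0,0,0,0,0,0,0,0,0,0,0,0,0,0]}'| head -1; python3 fz.py; python3 trk.py 17
python3 - <<'E'
from h import *
crop('s17','s17z',(235,180,315,280),7);crop('d17','d17z',(345,240,445,390),4.5)
E
```

```text
time_s: 22.33
t 22.48 z [ 0.5424 -0.2892  0.2937] F [-0.42  0.51 -7.73]
scene [[-0.30000001192092896, -1.9299999475479126], [0.15000000596046448, -2.0199999809265137], [-0.3799999952316284, -2.380000114440918]] [1 1 1]
side [[0.4000000059604645, -1.059999942779541], [0.8299999833106995, -1.6799999475479126], [-0.15000000596046448, -1.559999942779541]] [1 1 1]
time_s: 23.92
t 24.07 z [ 0.5424 -0.2892  0.2936] F [-0.44 -0.27 -7.74]
scene [[-0.3100000023841858, -1.909999966621399], [0.17000000178813934, -1.9700000286102295], [-0.4000000059604645, -2.369999885559082]] [1 1 1]
side [[0.38999998569488525, -1.059999942779541], [0.8199999928474426, -1.6699999570846558], [-0.15000000596046448, -1.5700000524520874]] [1 1 1]
```

View pics/s17z.png

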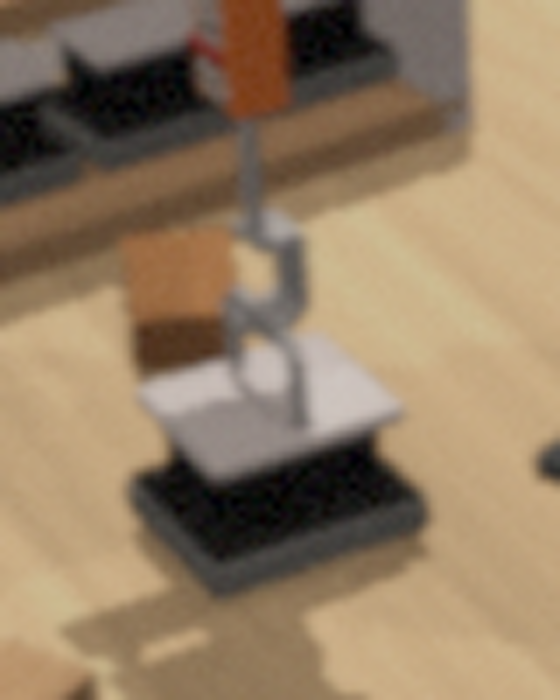

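View pics/d17z.png

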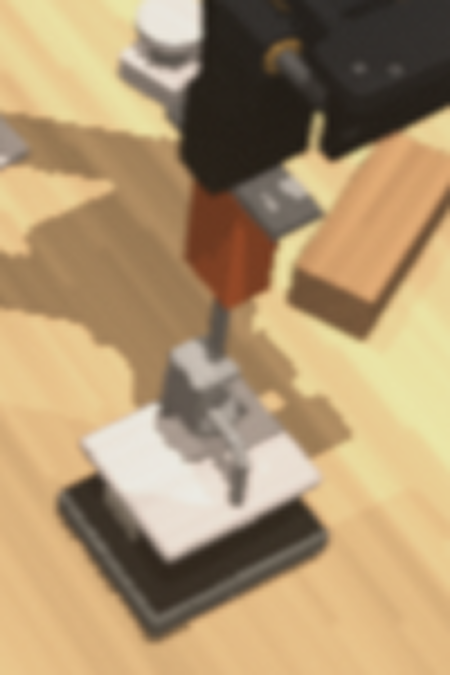

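The pod hangs about 7 mm clear and does not move between the two looks, from t = 22.5 to 24.1. Next I'll raise it over the dock walls and carry it across smoothly.

```bash
python3 -m inch '{"dp": [[-2,0,0],[-3,0,0],[-5,0,0],[-6,0,0],[-5,0,0],[-3,0,0],[-2,0,0],[0,0,0],[0,0,0]], "yaw": [0,0,0,0,0,0,0,0,0]}'| head -2
python3 -m inch '{"dp": [[0,-2,0.75],[0,-4,0.75],[0,-6,0.75],[0,-8,0.75],[0,-10,0.75],[0,-12,0.75],[0,-14,0.75],[0,-16,0.75],[0,-18,0.75],[0,-18,0.75],[0,-18,0.75],[0,-18,0.75],[0,-18,0.75],[0,-18,0.75],[0,-18,0.75],[0,-18,0.75],[0,-17,0.75],[0,-15,0.75],[0,-13,0.75],[0,-11,0.75]], "yaw": [0,0,0,0,0,0,0,0,0,0,0,0,0,0,0,0,0,0,0,0]}' | head -2
python3 -m inch '{"dp": [[0,-9,0.6],[0,-8,0.6],[0,-6,0.6],[0,-4,0.6],[0,-2,0],[0,-1,0],[0,0,0],[0,0,0],[0,0,0],[0,0,0],[0,0,0],[0,0,0],[0,0,0]], "yaw": [0,0,0,0,0,0,-2.2,-2.2,0,0,0,0,0]}'
python3 - <<'E'
from h import *
st();snap('scene','s18',(270,180,400,350),4.5); snap('side','d18',(240,130,370,310),4.4)
E
```

```text
time_s: 24.92
position: [0.5424, -0.2891, 0.3197]
time_s: 26.58
position: [0.5209, -0.0153, 0.3199]
time_s: 27.67
position: [0.5186, 0.0122, 0.3196]
tcp_rot: [[-0.0, 0.097, -0.995], [-0.0, -0.995, -0.097], [-1.0, 0.0, 0.0]]
force: [0.4, 0.3, -8.1]
opening: 0.298
{'time_s': 27.6667, 'joint_positions': [-11.0034, 14.9642, 88.3523, -0.0035, 76.6853, 73.405], 'qvel': [0.1095, -0.0038, 0.0112, 0.0488, 0.0043, -0.0748], 'position': [0.5186, 0.0122, 0.3196], 'tcp_rot': [[-0.0, 0.0975, -0.9952], [-0.0001, -0.9952, -0.0975], [-1.0, 0.0, 0.0]], 'force': [0.3805, 0.2699, -8.0822], 'moment': [0.0342, -0.0173, 0.0227], 'opening': 0.2983}
```

View pics/s18.png

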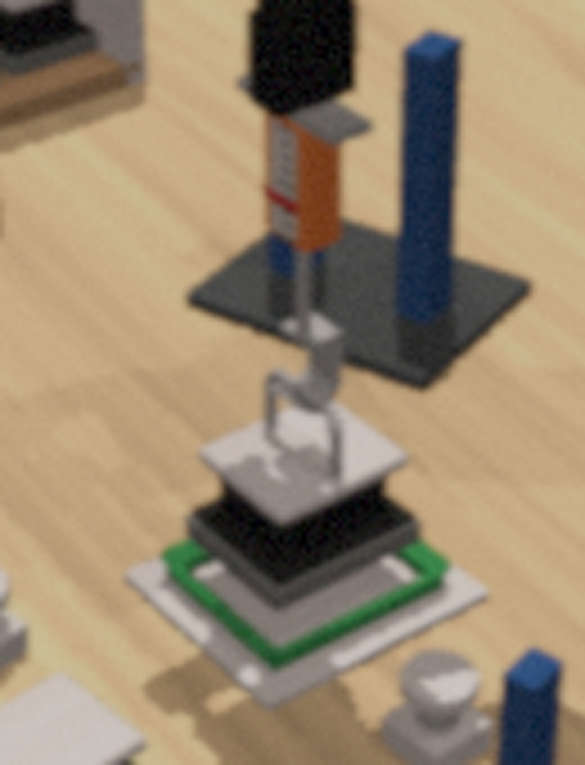

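View pics/d18.png

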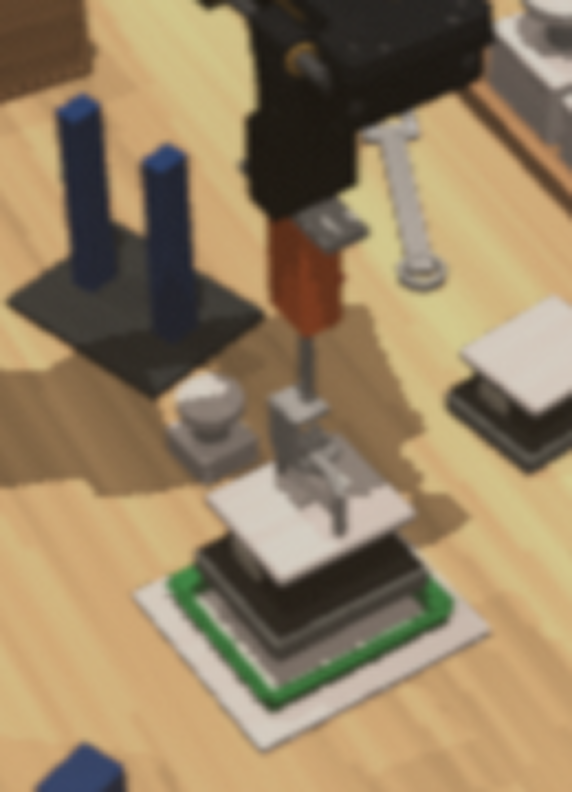

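Run:
```python
from h import *
crop('s18','s18z',(295,265,380,340),9)
crop('d18','d18z',(268,230,355,305),9)
```

```text
(no output)
```

View pics/s18z.png

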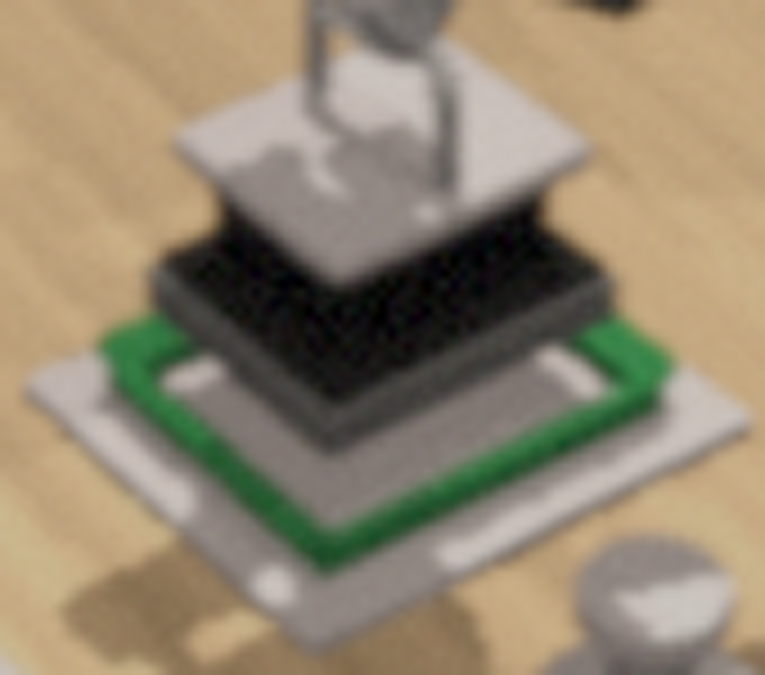

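View pics/d18z.png

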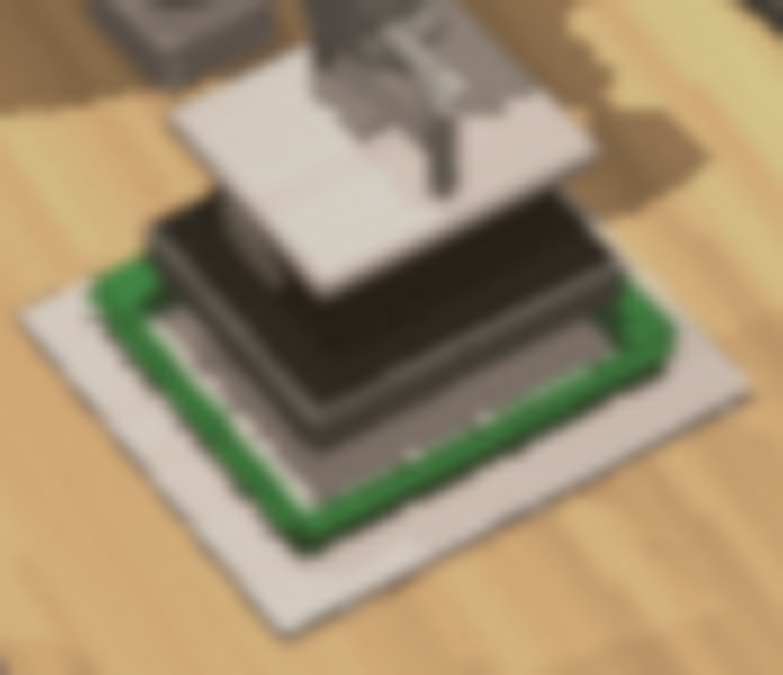

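```bash
cat > fit18.py <<'E'
from fit import *
def fitz(obs,x0,name):
    def W(v,q):
        c,s=np.cos(v[2]),np.sin(v[2]); return [v[0]+c*q[0]-s*q[1],v[1]+s*q[0]+c*q[1],q[2]+v[3]]
    r=lambda v:np.concatenate([proj(f,W(v,q))-uv for f,uv,q in obs])
    s=least_squares(r,x0,loss='soft_l1'); print(name,np.round(s.x[:2],4),'yaw',np.round(np.degrees(s.x[2]),2),'z',round(s.x[3],4),'rms',np.round(np.sqrt(np.mean(r(s.x)**2)),2))
    print(np.round(r(s.x).reshape(-1,2),1).tolist())
def C(sx,sy,a,b,h): return (sx*a/2,sy*b/2,h)
def mk(f,off,l): return [(f,U(off,9,p),q) for p,q in l]
F=lambda sx,sy,h: C(sx,sy,.1,.084,h)
P=lambda sx,sy: C(sx,sy,.086,.074,.06)
D=lambda sx,sy: C(sx,sy,.15,.134,.006)
E
python3 - <<'E'
from fit18 import *
s=mk('s18',(295,265),[((333,448),F(1,1,0)),((158,305),F(1,-1,0)),((608,318),F(-1,1,0)),((155,275),F(1,-1,.016)),((610,285),F(-1,1,.016)),((333,418),F(1,1,.016)),
 ((175,138),P(1,-1)),((340,278),P(1,1)),((592,150),P(-1,1)),((450,45),P(-1,-1))])
d=mk('d18',(268,230),[((322,442),F(-1,-1,0)),((152,255),F(-1,1,0)),((617,288),F(1,-1,0)),((320,412),F(-1,-1,.016)),((152,228),F(-1,1,.016)),((617,262),F(1,-1,.016)),
 ((172,118),P(-1,1)),((323,292),P(-1,-1)),((600,152),P(1,-1))])
ds=mk('s18',(295,265),[((25,388),D(1,-1)),((315,650),D(1,1)),((750,422),D(-1,1))])
dd=mk('d18',(268,230),[((22,315),D(-1,1)),((287,635),D(-1,-1)),((750,395),D(1,-1))])
x0=[.518,.012,.1,.033]
fitz(s,x0,'pod scene');fitz(d,x0,'pod side');fitz(s+d,x0,'pod both')
fit(ds,x0[:3],'dock scene');fit(dd,x0[:3],'dock side');fit(ds+dd,x0[:3],'dock both')
E
```

```text
pod scene [ 0.4858 -0.0402] yaw 4.95 z -0.0154 rms 0.88
[[-0.1, 1.4], [0.1, 0.5], [0.4, 0.7], [0.3, -1.1], [0.3, -0.5], [-0.2, -0.3], [1.0, 0.4], [-0.0, -0.9], [-0.6, 0.7], [-2.7, -1.0]]
pod side [0.5425 0.06  ] yaw 6.04 z -0.0246 rms 0.61
[[-0.3, 1.0], [0.3, 1.0], [0.0, 0.9], [-0.2, 0.1], [0.0, -0.3], [0.2, -0.5], [0.5, -0.2], [0.3, -1.2], [-1.1, -0.5]]
pod both [0.5189 0.0128] yaw 5.63 z 0.0327 rms 1.28
[[-0.2, 3.0], [-1.4, 1.1], [2.1, 1.1], [-1.3, -0.8], [2.0, -0.5], [-0.2, 1.0], [-0.5, -0.3], [-0.0, -0.7], [0.9, -0.1], [-2.6, -2.5], [-0.7, 2.3], [-0.9, 1.0], [1.7, 1.4], [-0.6, 1.1], [-1.2, -0.5], [1.8, -0.3], [-0.6, -1.1], [0.0, -1.0], [0.4, -0.9]]
dock scene [0.5202 0.0151] yaw 5.72
   s18 (0.075, -0.067, 0.006) [-0.4 -0.1]
   s18 (0.075, 0.067, 0.006) [-0.1  0.1]
   s18 (-0.075, 0.067, 0.006) [ 0.5 -0.1]
dock side [0.5175 0.0118] yaw 5.13
   d18 (-0.075, 0.067, 0.006) [-0.3 -0.1]
   d18 (-0.075, -0.067, 0.006) [-0.4  0.3]
   d18 (0.075, -0.067, 0.006) [ 0.8 -0.3]
dock both [0.5185 0.0133] yaw 5.42
   s18 (0.075, -0.067, 0.006) [-0.1 -0.9]
   s18 (0.075, 0.067, 0.006) [-0.1 -0.6]
   s18 (-0.075, 0.067, 0.006) [ 0.6 -0.6]
   d18 (-0.075, 0.067, 0.006) [-0.2 -0.5]
   d18 (-0.075, -0.067, 0.006) [-0.1 -0.3]
   d18 (0.075, -0.067, 0.006) [ 0.9 -1. ]
```

The joint fit puts the pod at (0.519, 0.013), 5.6° and the dock at (0.5185, 0.013), 5.4°, so they are aligned. I'll lower slowly.

```bash
python3 -m inch '{"dp": [[1,0,0],[2,0,0],[3,0,0],[3,0,0],[3,0,0],[2,0,0],[2,0,0],[2,0,0],[2,0,0],[2,0,0],[1,0,0],[1,0,0],[0,0,0],[0,0,0]], "yaw": [0,0,0,0,0,0,0,0,0,0,0,0,0,0]}'; python3 fz.py
python3 -m inch '{"dp": [[1,0,0],[1,0,0],[1,0,0],[1,0,0],[1,0,0],[1,0,0],[1,0,0],[1,0,0],[0,0,0],[0,0,0]], "yaw": [0,0,0,0,0,0,0,0,0,0]}'|head -2; python3 fz.py
python3 - <<'E'
from h import *
snap('scene','s19',(295,240,380,340),7.5); snap('side','d19',(268,210,355,305),8)
E
```

```text
time_s: 28.93
position: [0.5186, 0.0124, 0.2957]
tcp_rot: [[0.0, 0.098, -0.995], [0.0, -0.995, -0.098], [-1.0, -0.0, -0.0]]
force: [0.0, 0.7, -7.2]
opening: 0.297
t 29.08 z [0.5187 0.0123 0.2958] F [ 0.08 -0.03 -7.48]
time_s: 29.92
position: [0.5186, 0.0123, 0.2876]
t 30.07 z [0.5186 0.0124 0.2877] F [-0.39  0.01 -6.87]
```

View pics/s19.png

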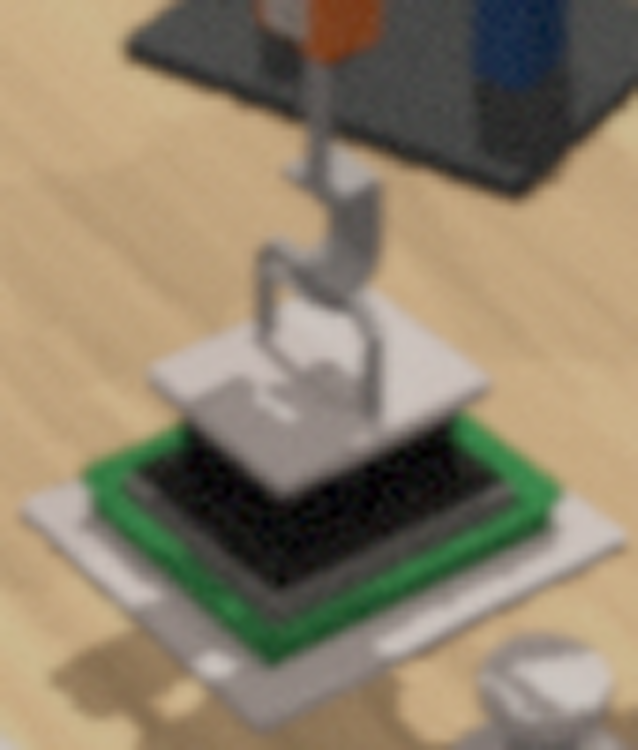

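View pics/d19.png

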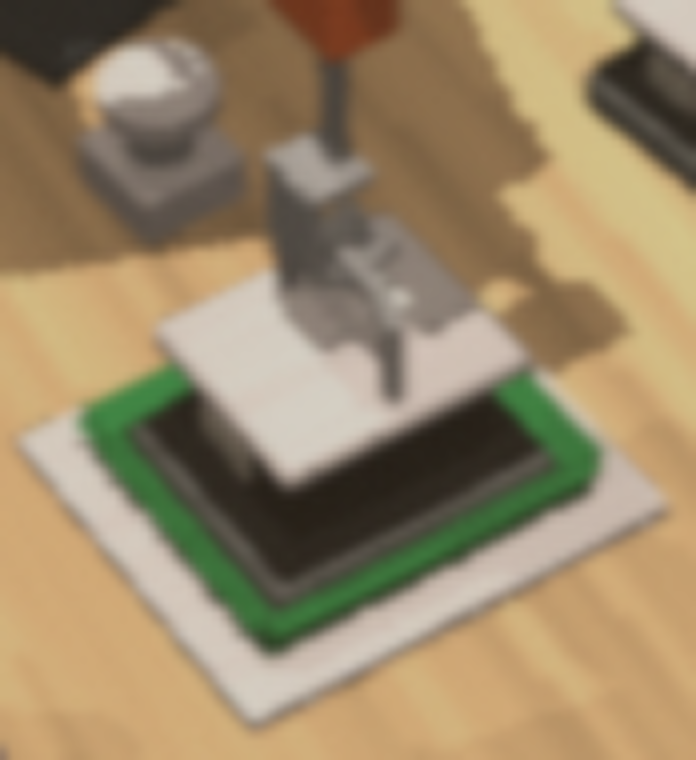

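The foot is in the recess and the spring is starting to relax. I'll keep lowering.

```bash
python3 -m inch '{"dp": [[1,0,0],[2,0,0],[2,0,0],[2,0,0],[2,0,0],[2,0,0],[2,0,0],[2,0,0],[0,0,0],[0,0,0]], "yaw": [0,0,0,0,0,0,0,0,0,0]}'|head -2; python3 fz.py
python3 -m inch '{"dp": [[1,0,0],[2,0,0],[2,0,0],[2,0,0],[2,0,0],[2,0,0],[2,0,0],[2,0,0],[0,0,0],[0,0,0]], "yaw": [0,0,0,0,0,0,0,0,0,0]}'|head -2; python3 fz.py
python3 - <<'E'
from h import *
snap('scene','s20',(295,240,380,340),7.5); snap('side','d20',(268,210,355,305),8)
E
```

```text
time_s: 31.0
position: [0.5187, 0.0123, 0.2726]
t 31.15 z [0.5187 0.0124 0.2728] F [-0.08 -0.52 -4.99]
time_s: 31.98
position: [0.5187, 0.0123, 0.2576]
t 32.13 z [0.5187 0.0124 0.2578] F [-0.28 -0.03 -3.06]
```

View pics/s20.png

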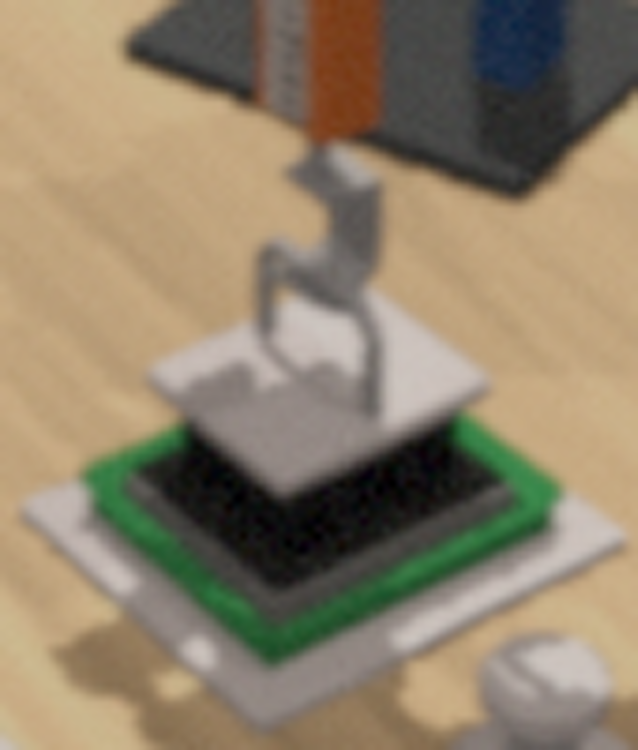

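View pics/d20.png

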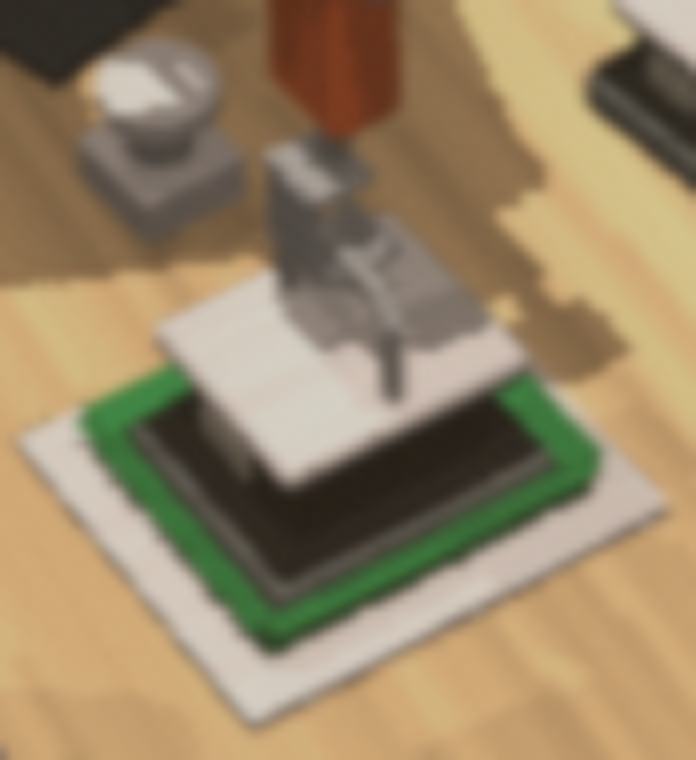

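```bash
python3 -m inch '{"dp": [[1,0,0],[2,0,0],[2,0,0],[2,0,0],[2,0,0],[2,0,0],[2,0,0],[1,0,0],[0,0,0]], "yaw": [0,0,0,0,0,0,0,0,0]}'|head -2; python3 fz.py
python3 -m inch '{"dp": [[1,0,0],[2,0,0],[2,0,0],[1,0,0],[0,0,0]], "yaw": [0,0,0,0,0]}'|head -2; python3 fz.py
python3 - <<'E'
from h import *
snap('scene','s21',(295,240,380,340),7.5); snap('side','d21',(268,210,355,305),8)
E
```

```text
time_s: 32.98
position: [0.5185, 0.0124, 0.2434]
t 33.13 z [0.5187 0.0123 0.2437] F [-0.14 -0.28 -1.9 ]
time_s: 33.55
position: [0.5183, 0.0124, 0.2372]
t 33.7 z [0.5186 0.0123 0.2376] F [ 0.3   0.61 -2.36]
```

View pics/s21.png

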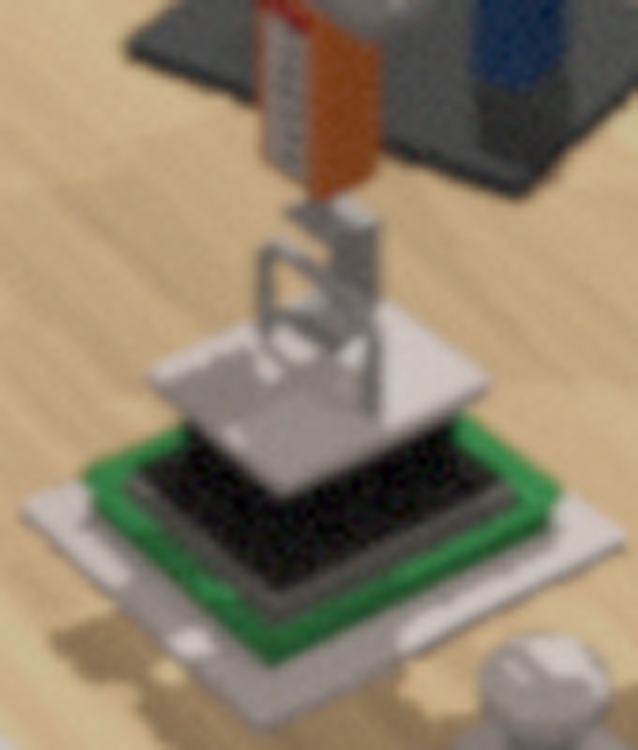

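View pics/d21.png

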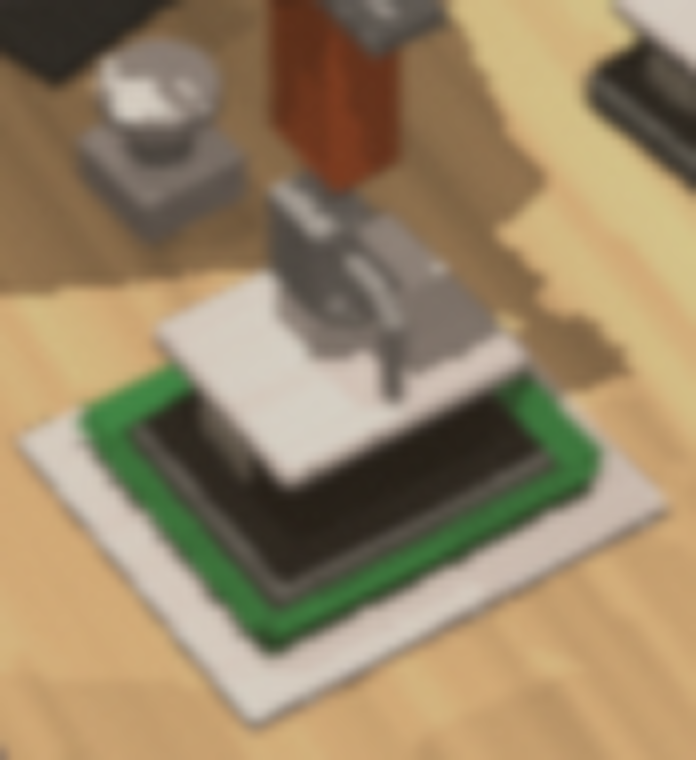

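The hook hangs free, about 15 mm below the bar. I'll drop 2 mm more, as on entry, and back straight out.

```bash
python3 -m inch '{"dp": [[2,0,0],[0,0,2],[0,0,4],[0,0,7],[0,0,10],[0,0,10],[0,0,10],[0,0,10],[0,0,10],[0,0,8],[0,0,4],[0,0,0],[0,0,0]], "yaw": [0,0,0,0,0,0,0,0,0,0,0,0,0]}'|head -2; python3 fz.py
python3 - <<'E'
from h import *
snap('scene','s22',(295,225,395,340),6.5); snap('side','d22',(250,200,355,305),7)
E
```

```text
time_s: 34.88
position: [0.4443, 0.0049, 0.2359]
t 35.03 z [0.4447 0.0049 0.2357] F [-0.18 -0.17 -2.58]
```

View pics/s22.png

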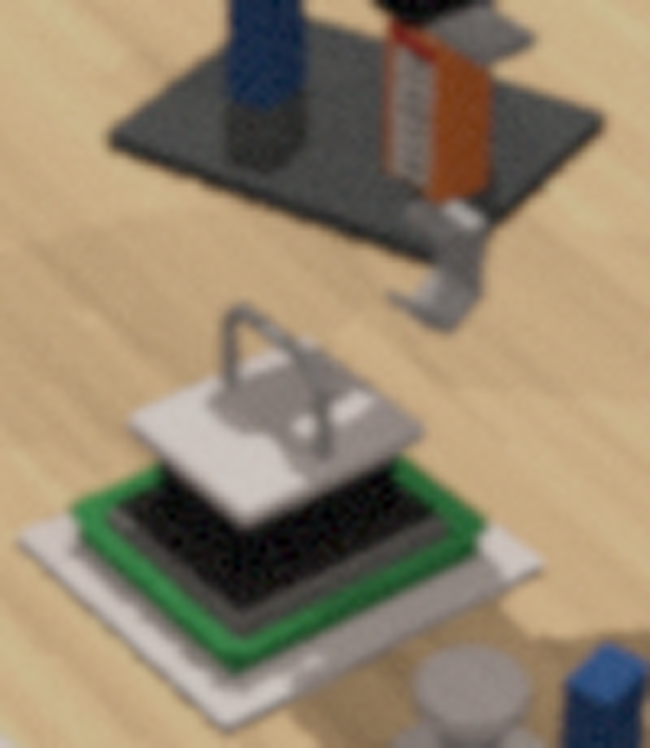

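View pics/d22.png

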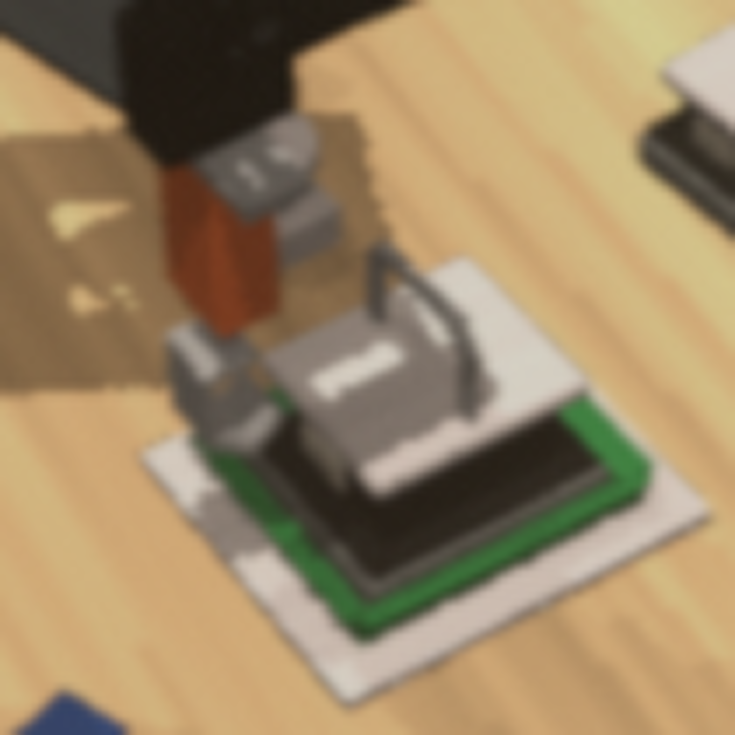

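```bash
python3 -m inch '{"dp": [[-8,0,0],[-18,0,0],[-25,0,0],[-25,0,0],[-16,0,0],[-8,0,0],[0,0,0],[0,0,0],[0,0,0],[0,0,0]], "yaw": [0,0,0,0,0,0,0,-6.7,-6.7,0]}'|head -3
python3 -m inch '{"dp": [[0,-7.3,-5.7],[0,-14.6,-11.5],[0,-21.9,-17.2],[0,-29.2,-22.9],[0,-29.2,-22.9],[0,-29.2,-22.9],[0,-29.2,-22.9],[0,-29.2,-22.9],[0,-21.9,-17.2],[0,-14.6,-11.5],[0,-7.3,-5.7],[0,0,0],[0,0,0],[0,0,0]], "yaw": [0,0,0,0,0,0,0,0,0,0,0,0,0,0]}'
python3 - <<'E'
from h import *
st();snap('wrist','w23'); crop('w23','w23z',(235,130,405,330),3.8);crop('w6','w6z',(235,130,405,330),3.8)
E
```

```text
time_s: 35.97
position: [0.443, 0.0052, 0.3344]
tcp_rot: [[-0.003, 0.328, -0.945], [0.001, -0.945, -0.328], [-1.0, -0.002, 0.002]]
time_s: 37.13
position: [0.5405, 0.2845, 0.3352]
tcp_rot: [[-0.001, 0.325, -0.946], [-0.001, -0.946, -0.325], [-1.0, 0.001, 0.002]]
force: [-0.1, -0.2, -3.2]
opening: 0.292
{'time_s': 37.1333, 'joint_positions': [17.3112, 22.611, 74.3001, -0.0389, 83.1861, 88.3799], 'qvel': [-0.7255, -0.6095, 0.098, 0.1526, -0.1179, -0.1873], 'position': [0.5405, 0.2845, 0.3352], 'tcp_rot': [[-0.0014, 0.3245, -0.9459], [-0.0011, -0.9459, -0.3245], [-1.0, 0.0006, 0.0017]], 'force': [-0.0703, -0.2181, -3.2039], 'moment': [-0.0974, -0.0099, -0.0576], 'opening': 0.2924}
```

View pics/w23z.png

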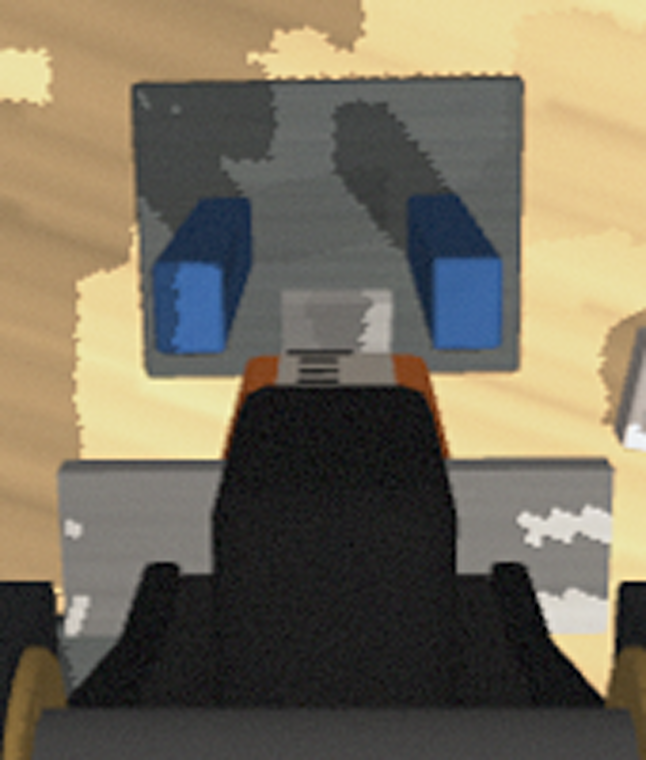

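View pics/w6z.png

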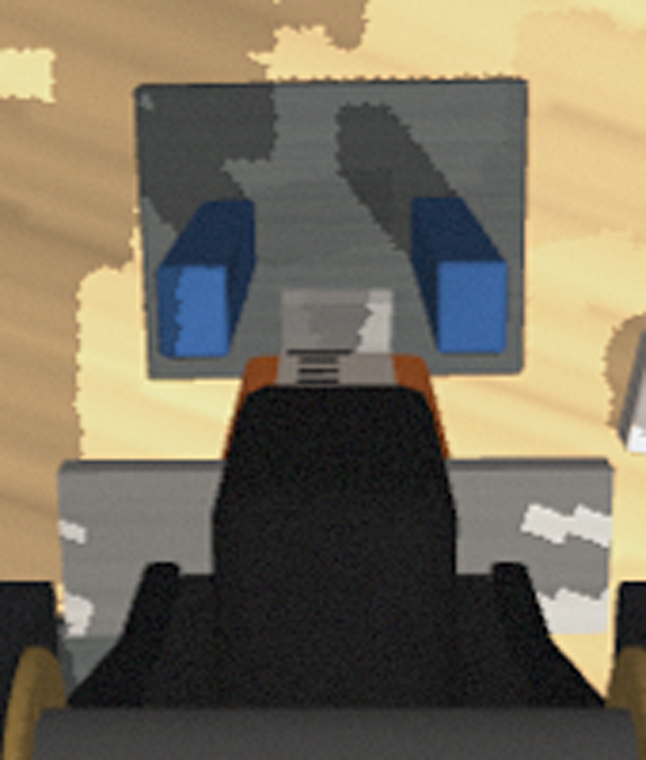

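View pics/w23.png

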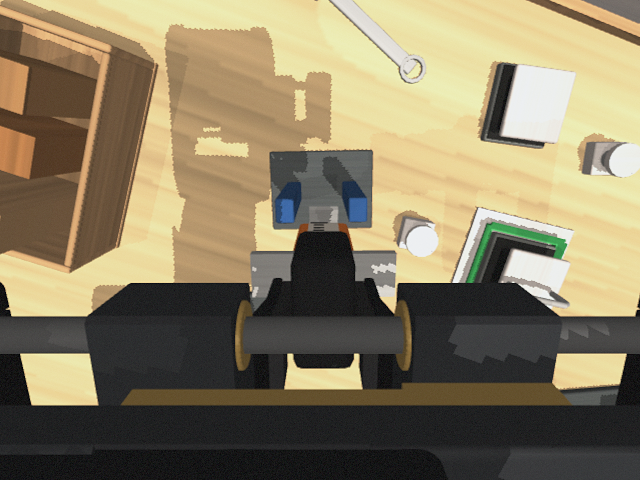

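The view nearly matches the one taken just after pickup, about 1 px off, and the hook is at the same pixels, so nothing slipped in the grip. I'll correct 0.8 mm and lower.

```bash
python3 -m inch '{"dp": [[5,-0.8,0],[10,0,0],[15,0,0],[20,0,0],[20,0,0],[20,0,0],[20,0,0],[15,0,0],[10,0,0],[6,0,0],[4,0,0],[0,0,0],[0,0,0]], "yaw": [0,0,0,0,0,0,0,0,0,0,0,0,0]}'|head -3;python3 fz.py
python3 - <<'E'
from h import *
snap('side','d24',(210,70,330,220),5);snap('scene','s24',(340,240,460,420),4)
E
```

```text
time_s: 38.27
position: [0.5414, 0.2864, 0.1913]
tcp_rot: [[0.001, 0.326, -0.945], [0.0, -0.945, -0.326], [-1.0, 0.0, -0.001]]
t 38.42 z [0.5415 0.2866 0.1917] F [-0.03  0.29 -2.48]
```

View pics/d24.png

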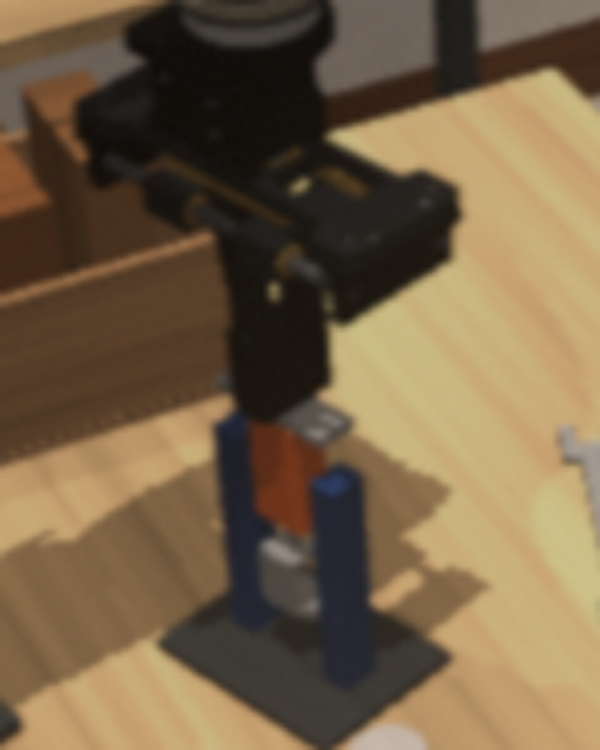

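View pics/s24.png

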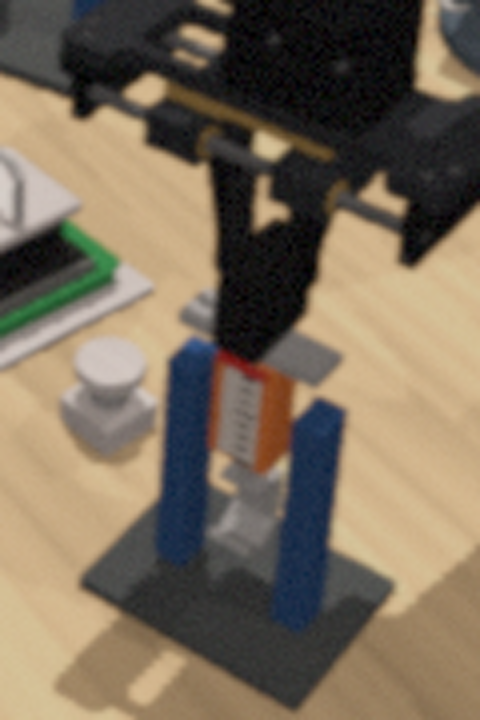

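```bash
python3 -m inch '{"dp": [[4,0.6,0],[5,0,0],[5,0,0],[4,0,0],[3,0,0],[2,0,0],[1,0,0],[1,0,0],[0,0,0],[0,0,0]], "yaw": [0,0,0,0,0,0,0,0,0,0]}'|head -3;python3 fz.py
python3 -m inch '{"dp": [[0.6,0,0],[0.6,0,0],[0,0,0],[0,0,0]], "yaw": [0,0,0,0]}'|head -2;python3 fz.py
python3 - <<'E'
from h import *
snap('side','d25',(210,70,330,220),5);snap('scene','s25',(340,240,460,420),4)
E
```

```text
time_s: 39.35
position: [0.5412, 0.2859, 0.1659]
tcp_rot: [[0.001, 0.326, -0.945], [0.0, -0.945, -0.326], [-1.0, -0.0, -0.001]]
t 39.5 z [0.5412 0.2858 0.1659] F [-0.24 -0.12 -1.07]
time_s: 39.83
position: [0.5413, 0.2858, 0.1658]
t 39.98 z [0.5413 0.2859 0.1658] F [-1.71 -1.01  5.31]
```

View pics/d25.png

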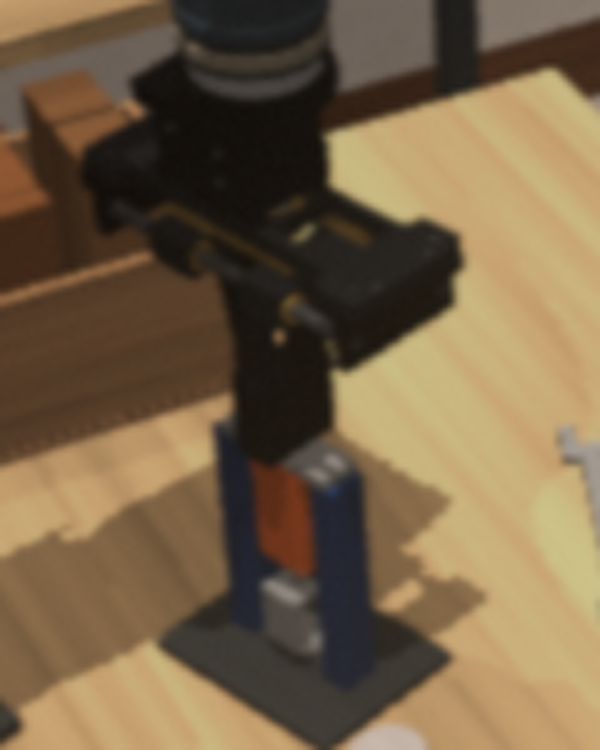

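View pics/s25.png

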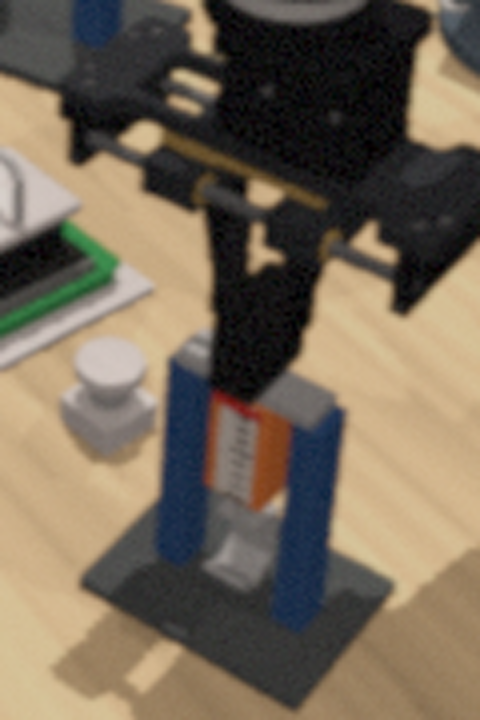

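The crossbar is on both posts. I'll back off the slight press, then open.

```bash
python3 -m inch '{"dp": [[-0.7,0,0],[0,0,0],[0,0,0]], "yaw": [0,0,0]}'|head -2;python3 fz.py
python3 -m inch '{"dp": [[0,0,0],[0,0,0],[0,0,0],[0,0,0],[0,0,0],[0,0,0],[0,0,0],[0,0,0],[0,0,0],[0,0,0],[0,0,0]], "yaw": [0,0,0,0,0,0,0,0,0,0,0]}' 70
python3 -m inch '{"dp": [[-3,0,0],[-6,0,0],[-10,0,0],[-15,0,0],[-20,0,0],[-30,0,0],[-35,0,0],[-35,0,0],[-25,0,0],[-10,0,0],[0,0,20],[0,0,35],[0,0,35],[0,0,20],[0,0,0],[0,0,0]], "yaw": [0,0,0,0,0,0,0,0,0,0,0,0,0,0,0,0]}' 70
python3 - <<'E'
from h import *
snap('wrist','w26');snap('scene','s26')
crop('s26','s26z',(285,240,455,420),4.2)
snap('side','d26')
crop('d26','d26z',(230,125,360,310),4)
E
```

```text
time_s: 40.33
position: [0.5413, 0.2859, 0.1658]
t 40.48 z [0.5413 0.2859 0.1658] F [-1.36 -0.84  5.23]
time_s: 41.4
position: [0.541, 0.2858, 0.1652]
tcp_rot: [[0.0, 0.326, -0.945], [0.0, -0.945, -0.326], [-1.0, -0.0, -0.0]]
force: [0.6, 0.2, -0.6]
opening: 0.799
time_s: 42.73
position: [0.4361, 0.2498, 0.3543]
tcp_rot: [[0.0, 0.326, -0.945], [0.0, -0.945, -0.326], [-1.0, 0.0, -0.0]]
force: [0.2, -0.1, 0.2]
opening: 0.804
```

View pics/w26.png

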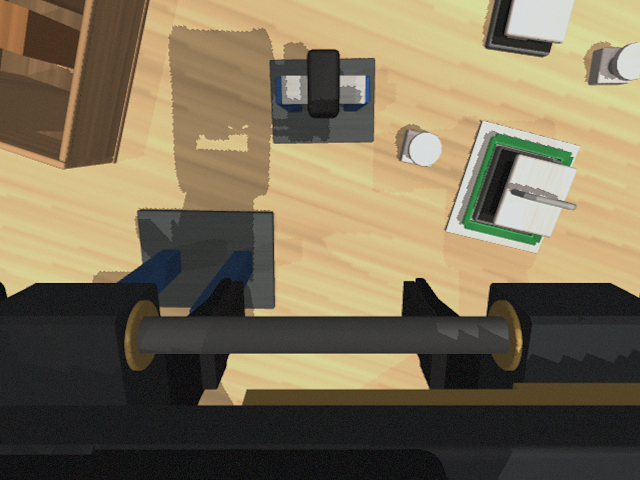

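View pics/s26z.png

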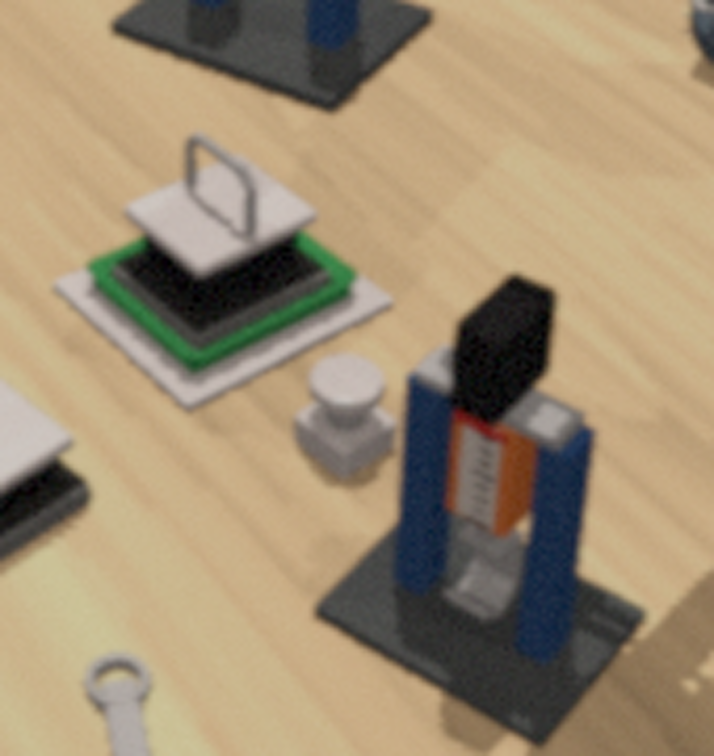

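View pics/d26z.png

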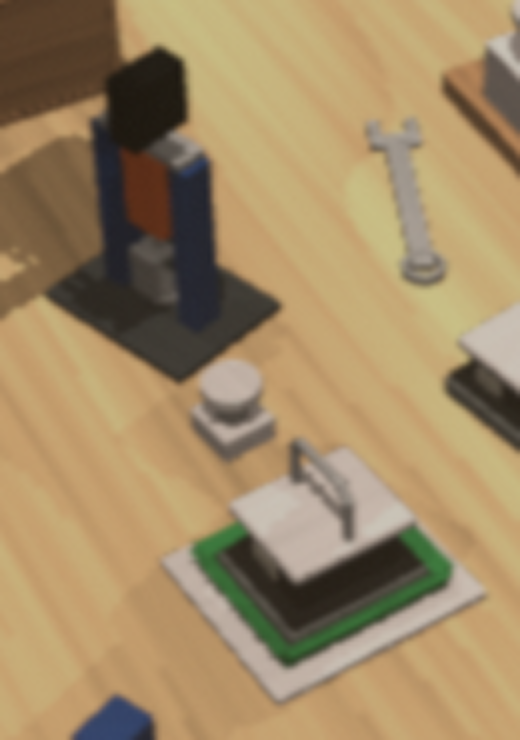

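The scale is upright on its stand and free. Last check: whether the pod is fully home and level in the dock.

Run:
```python
from h import *
crop('s26','s27',(295,265,385,340),8.8); crop('d26','d27',(268,230,355,305),9)
```

```text
(no output)
```

View pics/s27.png

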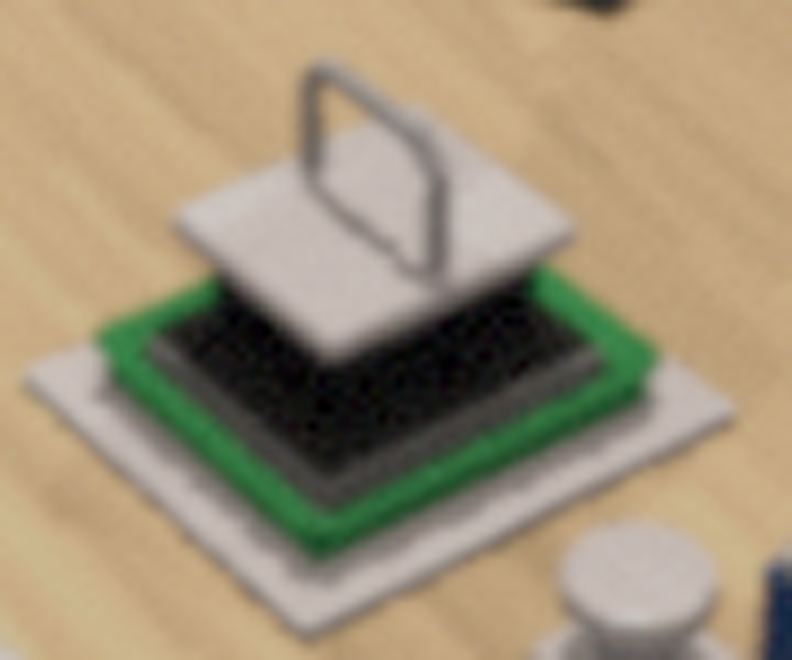

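View pics/d27.png

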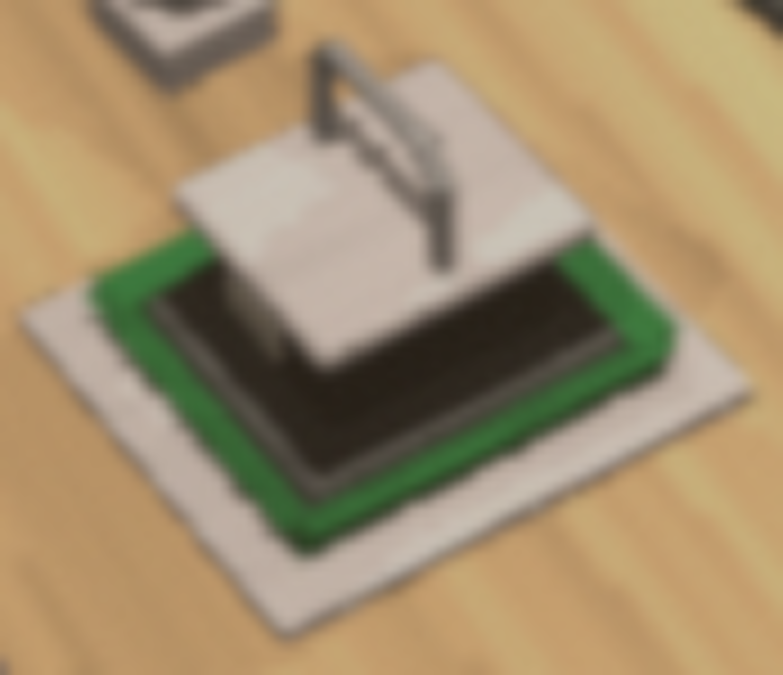

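Run:
```python
from fit18 import *
mk2=lambda f,off,z,l:[(f,U(off,z,p),q) for p,q in l]
s=mk2('s26',(295,265),8.8,[((175,220),P(1,-1)),((330,352),P(1,1)),((578,228),P(-1,1)),((412,103),P(-1,-1)),((150,340),F(1,-1,.016)),((325,478),F(1,1,.016)),((605,350),F(-1,1,.016))])
d=mk2('d26',(268,230),9,[((175,190),P(-1,1)),((322,368),P(-1,-1)),((598,232),P(1,-1)),((440,62),P(1,1)),((152,302),F(-1,1,.016)),((320,480),F(-1,-1,.016)),((622,332),F(1,-1,.016))])
fitz(s+d,[.518,.012,.1,.006],'pod both')
# level: per-corner top plate height from triangulation
K=['+x-y','+x+y','-x+y','-x-y']
S=[(175,220),(330,352),(578,228),(412,103)];Dd=[(598,232),(440,62),(175,190),(322,368)]
for k,a,b in zip(K,S,Dd):
    p,e=tri([('s26',U((295,265),8.8,a)),('d26',U((268,230),9,b))]); print(k,np.round(p,4),e)
```

```text
pod both [0.518  0.0112] yaw 5.73 z 0.0037 rms 0.76
[[-0.6, -0.7], [0.3, -0.4], [0.6, -0.1], [0.4, -0.1], [-0.8, 0.0], [-0.0, 2.2], [0.6, 0.3], [-0.4, 0.0], [0.4, -0.3], [0.4, -0.8], [0.3, -0.4], [-0.7, -0.0], [-0.3, 2.3], [1.0, 0.6]]
+x-y [ 0.5633 -0.021   0.0614] [array([-0.1,  0. ]), array([-0.1,  0. ])]
+x+y [0.557  0.0521 0.0625] [array([ 0.3, -0. ]), array([0.3, 0. ])]
-x+y [0.4727 0.0432 0.0636] [array([ 0.1, -0. ]), array([0.1, 0. ])]
-x-y [ 0.4787 -0.0303  0.0631] [array([ 0.4, -0. ]), array([0.4, 0. ])]
```

```bash
python3 -c "
from rig import bot
print(bot.hand_in())"
```

```text
the job is handed in; nothing more can be done
None
```

The job was done in the order asked and handed in at about 43 s of the 72 s allowed; no verdict was reported.

**What I did**
- **Pickup:** My first grasp closed too late. The fingers lifted off with nothing in them and the scale stayed on its stand, untouched; the second grasp held.
- **Weighing:** I hooked the pod's bail and lifted. The pod hung about 7 mm clear and still for over 1.5 s. The spring drew out about 39 mm, which puts the pod at roughly 5 N.
- **Docking:** I carried the pod on the scale, lowered it into the dock and let the spring go slack. Then I backed the hook out and set the scale back on its stand.

**Last checks**
- **Pod:** Its fitted position is (0.518, 0.011), 5.7°. The dock is at about (0.5185, 0.013), 5.4°. The top plate corners triangulate to 61–64 mm, so the pod is level to about ±1 mm.
- **Scale:** The side, scene and wrist views show it upright, with its crossbar on both posts and the gripper clear.
- **Bystanders:** I saw none moved in the camera views, but I did not measure each one.

**Checks that disagreed**
- The pod's fitted underside height is 3.7 mm and the plate corners read 61–64 mm, where 6 mm and 66 mm are expected. I put that down to camera calibration (about 2 mm). The drop in force during lowering fitted a pod resting in the dock.
- The scale was pressed onto its stand with about 7 N for a moment before I let go. Backing off 0.7 mm did not relieve it; opening the fingers did.

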